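# Draw a flat-bar coupon out of the soak bath and hang it in the drying rack

### The job

The soak test is over and the bath is drained: unhook the notched flat-bar coupon from its slot in the bath's end wall, draw it out at a slant from under the splash hood, and hang it in an empty place of the wire drying rack: tail through the closed hoop at the rear, then lowered level and upright between the guide wires, with its notch fully down over the front rail. Do not drop it, leave the round coupon in the bath and the dry coupon in the rack where they are, and do not push the other things on the bench about.

Things in the scene. Friction and masses are not known exactly. Their poses are not given: they have to be found in the camera images.
- flat_coupon: The coupon to move: bare aluminium flat bar on its long edge, 210 x 25 x 8 mm, about 0.11 kg, loose. A hang notch 18 mm long, 7 mm deep is cut in its lower edge. Origin: middle of the notch's roof, mid-thickness. Own x along the bar: head end x = -60 mm, notch -9 to +9 mm, tail end +150 mm (last 10 mm thinned to 5 mm). Own z up: top edge z = +18 mm, lower edge -7 mm. y across its thickness.
- flat_coupon_tail (a point): Lower corner of this coupon's tail end (own x = +150, z = -7 mm). At the start it stands on the bath's floor under the hood; the bar slants down towards it at 0.29 rad, the notch hangs over the sill of one of the two slots, and the head end sticks out of the bath and up.
- round_coupon: To be left alone: bare aluminium round bar, 10 mm diameter, 215 mm long, with a black rubber collar 18 mm in diameter, slanting in the bath's other slot, 60 mm beside the flat bar. Origin: underside of the bar where it crosses the sill; own x along the bar, down into the bath (head end x = -55 mm, sticking out as that of the flat bar). Loose.
- soak_bath: White plastic bath, fixed, 184 mm long (x -88 to +96 mm), 126 mm wide (y), 82 mm high, floor 6 mm thick. Origin: centre of its underside; own -x points out through the slotted end wall, +x into the bath; z up. The end wall is 6 mm thick, centred on x = -85 mm, and has two upright slots, 12 mm wide, open at the top, at y = +30 and -30 mm. A drain cock sticks out at the far end.
- slot_a (a point): Sill top of the slot at bath y = +30 mm (axes as the bath), 56 mm above the bench. The sill is rounded, radius 3 mm, axis along y; the wall beside the slot rises to 82 mm.
- slot_b (a point): The same of the slot at bath y = -30 mm. The flat bar hangs in slot a or b, the round one in the other.
- hood_lip (a point): Lower edge of the turned-down front lip of the clear splash hood, mid-width: 76 mm above the bench, 50 mm behind the end wall. The hood is screwed on from here to the far wall, underside 82 mm high; before it the bath is open above. Between sill and lip the flat bar passes only at a slant, 0.15 to 0.33 rad when its lower edge slides on the sill; it cannot go straight up or out level.
- drying_rack: Drying rack of 6 mm stainless wire, fixed, about 145 mm long (x) and 156 mm wide (y). Origin: centre of its base on the bench; own -x is the front, where bars are put in tail first towards +x; z up. Three places, at y = -48 (a), 0 (b), +48 mm (c). Front rail along y at x = -57.5 mm, top 52 mm high. Rear rail at x = +57.5 mm, top 45 mm high. A hung bar lies level.
- rack_seat_a (a point): Top of the front rail at place a (axes as the rack), taken by the dry coupon: the origin of a hung flat coupon lies here, its x along the rack's x. At each place two guide wires stand on the front rail, 12 mm clear between them, splayed to 24 mm at their tops 81 mm above the bench.
- rack_seat_b (a point): The same at the middle place b: empty.
- rack_seat_c (a point): The same at place c: empty.
- rack_hoop_b (a point): Top of the rear rail at place b, foot of its closed hoop: inside 12 mm wide and 42 mm high (45 to 87 mm above the bench; hoop top 93 mm). Two lead-in wires at 61 mm height splay from the hoop 20 mm towards the front, to about 28 mm clear width. A hung bar's lower edge rests here, its tail 35 mm beyond.
- rack_hoop_c (a point): The same at place c.
- dry_coupon: The dry coupon, same size, shape and axes as the one to move, already hung in place a of the rack exactly as the other shall hang. Loose; to be left alone.
- retort_stand: Fixed, to the right of the bath and in the way of a hand coming from the right: steel stand with a base plate (200 x 130 mm), a rod 600 mm high at own x = +57, y = +106 mm, and on it a ring 100 mm across (wire 8 mm), 300 mm above the bench, centred on own x = +57, y = -121 mm; its arm runs from rod to ring. Origin: on the bench between rod and ring; z up.
- petri_dish: Bystander: glass petri dish, 65 mm across, 18 mm high, on the bench between bath and rack. Origin: centre of its underside.
- tweezers: Bystander: steel tweezers 123 mm long lying on the bench near the robot. Origin: centre of their underside.
- small_beaker: Bystander: glass beaker 80 mm wide, 90 mm high, behind the work. Origin: centre of its underside.
- wash_bottle: Bystander: white wash bottle with red cap, 238 mm high, behind the work. Origin: centre of its underside.
- marker: Bystander: red and white marker pen 131 mm long lying on the bench near the robot. Origin: centre of its underside.
- tape_roll: Bystander: roll of masking tape 68 mm across, 18 mm high, lying behind the rack. Origin: centre of its underside.

How it is judged:
By the outcome, as a careful person would: the job done as asked, in the order asked, and still so for the second after the job is handed in, with the robot touching nothing.
It also fails if it takes over 51 s, if anything falls off the work surface, if the arm or the gripper's body presses on something with over 40 N, if the wrist force passes 120 N, or if a joint passes its speed limit or range.

### The arm

A 6-joint arm with a two-finger parallel gripper is mounted at the origin on a cart in front of the work surface, level with it; the furniture and walls round the work are solid. World frame = base frame: x ahead of the robot, y to its left, z up, the work surface at z = 0. Lengths are in m, angles in degrees, forces in N, time in s.
With the tool pointing down it reaches from about 0.4 to 0.825 m from the base axis. Payload 7 kg.
Tool frame: the origin (TCP) lies on the centre line of the jaws, within the pads' length; the fingertips stand 8 mm ahead of it and the grasp point (between the pads) lies 11 mm behind it; z points along the fingers, y is the line along which they close (so a half turn about z gives the same grasp; the last joint's range is limited). The gripper opens to 88 mm and grips with 3 to 60 N. Pads are 19 mm wide; open, the fingers measure 130 mm over their backs; the gripper's body (78 mm by 193 mm) begins 47 mm behind the grasp point.
Start: joints at [85.835, 20.546, 0.682, 0, -70.136, -16.507], TCP at [0.238, 0.632, 0.235] pointing down, gripper open.
Joint ranges: [-176.03, 176.03], [-82.01, 121.73], [-58.28, 71.71], [-173.87, 95.51], [-174.79, -0.11], [-173.66, 173.66]. Speed limits (degrees/s): [136.94, 136.94, 172.46, 180, 180, 180].

### API

Orientations are given as [roll, pitch, yaw] about the fixed x, y, z axes, in that order (R = Rz(yaw) Ry(pitch) Rx(roll)).
In Python, from plant import r gives the robot as it stands.
- The arm moves only by the tool carry_out, never from a script. Its argument "targets" is a list of rows, each a list of 6 numbers: the shift along the tool's x, y, z scaled (see below), then the turn, a rotation vector about the tool's x, y, z scaled (see below). A call has 1 to 5 rows; each row shifts and turns the commanded pose from where the row before left it, along the tool's axes as they then stand; what a row does not reach is not made up. The controller multiplies each number of a shift by 0.5 m and each number of a turn by 60 degrees. A row lasts 1/8 s, in which the tool goes at most 62.5 mm and 10.7 degrees, less where a joint would pass 70% of its speed; a pose out of reach is approached as far as the arm can. A call with a number of a shift or a turn outside -1 to 1 is refused whole. A call with a gripper value outside its range is refused whole. "hand" is the opening, from 0 (shut) to 1 (fully open), set as the call begins (left out, the last holds). The fingers move at their own pace and stop on an object; "squeeze" is the grip in N (left out, the last holds). Time passes only in rows, so rows that do not move let the fingers close. It gives the time, the measured TCP pose, the force, the opening and the grip force at its end, in the units of the state.
- r.get_state(): the state, without advancing time (a new reading comes with each control period).
- r.capture(name): name is "scene" or "top" or "wrist"; returns the picture (384x512x3 uint8, red, green, blue); there is no depth.
- r.camera_info(name): a dict with "K" (3x3 intrinsics, pixels), "eye" and "attitude" of the camera in the world. Camera axes: x right, y down, z forward; pixel columns grow to the right and rows downward; lengths in m; the calibration is good to about 2 mm. A picture is of the moment at which its call begins: read the wrist's pose just before it. camera_info takes no time and is no camera call; for the wrist camera it gives the pose at the moment of the call.
- r.close_job(): hands the job in; it is judged then, once.
The state is a dict: "time_s": time; "joints": joint angles; "qd": joint speeds; "joint_torque": joint torques, N m; "tcp_pos": TCP position; "eef_rot": TCP orientation; "contact_force": force on the tool from outside, world axes, zero at the start; "moment": the same for the moment, N m; "gripper_width": finger opening in m; "gripper_force": force on a finger pad.
Only numpy, scipy, OpenCV 4.12 (cv2) and the standard library are available. Lean on these libraries where they do the work, as an engineer would, in place of code of your own. Each camera call takes 0.05 s, during which the arm holds its last target. There are 200 camera calls.

## Working session

There is one attempt and no reset: what is moved stays moved. The work goes in short steps, Python scripts to look and compute and a tool call to move; the robot and the scene stay as the last step left them, time stands still between calls to the robot, and variables do not carry over. Pictures are saved under pics/ and viewed, at most 10 in all, crops included, and the job is handed in when it is done.

Besides the shell and the picture viewer there is one more tool, called by a JSON object that holds its "name" and its "arguments", one argument or row to a line. carry_out: Moves the arm, as the interface text tells. Its arguments: {"type":"object","properties":{"targets":{"type":"array","items":{"type":"array","items":{"type":"number","minimum":-1,"maximum":1}}},"hand":{"type":"number"},"squeeze":{"type":"number"}},"required":["targets"]}

```bash
mkdir -p pics; ls; cat > h.py <<'E'
import numpy as np, cv2
from plant import r
from scipy.spatial.transform import Rotation as R
def snap(n,f):
    im=r.capture(n); cv2.imwrite('pics/'+f,im[:,:,::-1]); return im
E
python3 - <<'E'
from h import *
for n in('scene','top','wrist'):
    i=r.camera_info(n); print(n,i)
a=snap('scene','s0.png');b=snap('top','t0.png')
print(r.get_state())
E
```

```text
pics
scene {'K': array([[416.30399711,   0.        , 256.12475028],
       [  0.        , 416.30399711, 189.98245553],
       [  0.        ,   0.        ,   1.        ]]), 'eye': array([-0.13637668, -0.4469768 ,  0.89513701]), 'attitude': array([-1.34299633e+02, -1.06252976e-01, -5.90192468e+01])}
top {'K': array([[480.77840173,   0.        , 252.60762097],
       [  0.        , 480.77840173, 189.59355187],
       [  0.        ,   0.        ,   1.        ]]), 'eye': array([ 0.28388088, -0.03382077,  1.27717187]), 'attitude': array([-168.03020159,   -0.29962599,  -81.77263937])}
wrist {'K': array([[309.39538902,   0.        , 252.92310611],
       [  0.        , 309.39538902, 195.54417407],
       [  0.        ,   0.        ,   1.        ]]), 'eye': array([0.30227434, 0.60641793, 0.38361438]), 'attitude': array([ 1.64920363e+02, -9.67697156e-02, -1.10712853e+02])}
{'time_s': 0.1, 'joints': array([ 8.58329136e+01,  2.05876695e+01,  6.41806179e-01, -1.84735313e-02,
       -7.01388575e+01, -1.65074853e+01]), 'qd': array([-0.0505009 , -0.01630712,  0.00885466,  0.03289919,  0.04028446,
        0.10281175]), 'joint_torque': array([-2.03679003e-03, -5.84160805e+01,  2.93752563e+01,  7.01555505e+00,
        1.01738196e-02, -5.52959568e-05]), 'tcp_pos': array([0.23817872, 0.63113075, 0.2337314 ]), 'eef_rot': array([ 1.79913836e+02, -7.42324094e-03, -2.06808552e+01]), 'contact_force': array([ 0.6667256 , -0.28420332,  0.474727  ]), 'moment': array([-0.01207555, -0.02988734,  0.00871324]), 'gripper_force': 0.0, 'gripper_width': 0.08803515412774025}
```

```bash
python3 - <<'E'
import cv2
for n in('s0','t0'):
    a=cv2.imread(f'pics/{n}.png'); cv2.imwrite(f'pics/{n}b.png',cv2.resize(a,(800,600),interpolation=cv2.INTER_CUBIC))
E
```

```text
(no output)
```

View pics/s0b.png

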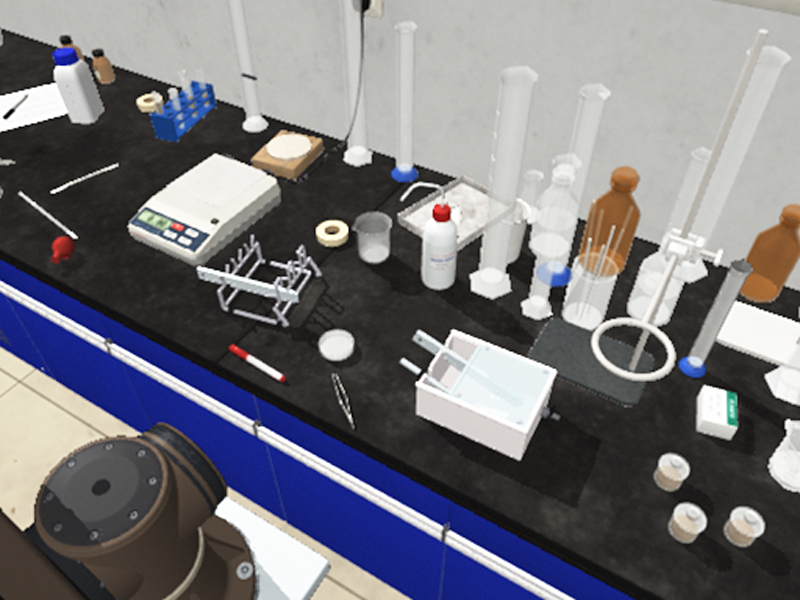

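View pics/t0b.png

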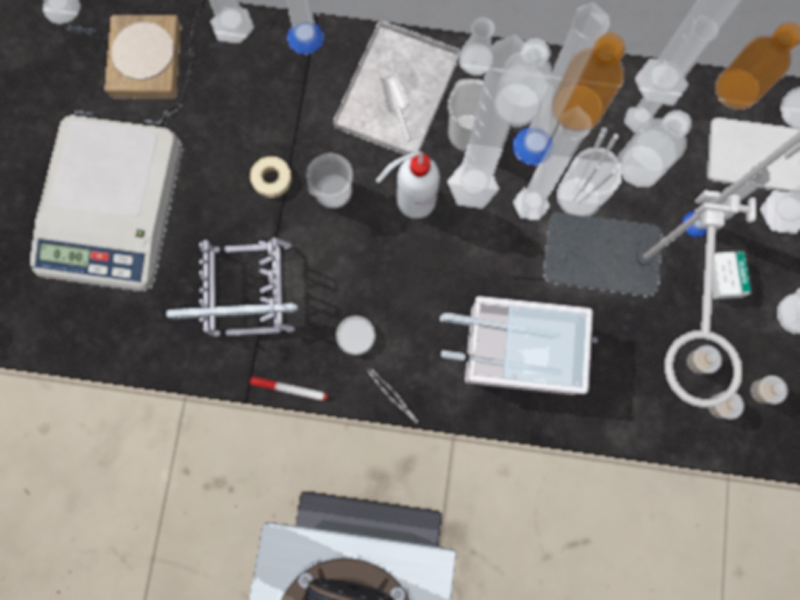

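The scene and top pictures show the bath on the right with its slotted wall facing left (+y). The two bar heads are near top-picture px (445,318) and (445,355), as enlarged. The rack is at about (240,285), with the dry coupon at row 312 and its head to the left. The balance is close to the left of the rack. The flat bar looks like the upper (farther) one.

```bash
cat >> h.py <<'E'
def cam(n):
    i=r.camera_info(n); return i['K'],np.array(i['eye']),R.from_euler('xyz',i['attitude'],degrees=True).as_matrix()
def ray(c,p):
    K,e,M=c; d=M@np.linalg.inv(K)@np.array([p[0],p[1],1.]); return e,d/np.linalg.norm(d)
def onz(c,p,z):
    e,d=ray(c,p); return e+d*(z-e[2])/d[2]
def tri(*obs):
    A=np.zeros((3,3));b=np.zeros(3)
    for c,p in obs:
        e,d=ray(c,p);P=np.eye(3)-np.outer(d,d);A+=P;b+=P@e
    X=np.linalg.solve(A,b); return X,[np.linalg.norm((np.eye(3)-np.outer(ray(c,p)[1],ray(c,p)[1]))@(X-c[1]))*1e3 for c,p in obs]
def proj(c,X):
    K,e,M=c; u=K@(M.T@(np.asarray(X)-e)); return u[:2]/u[2]
E
python3 - <<'E'
from h import *
t=cam('top');s=cam('scene');k=.64
f=lambda p:(p[0]*k,p[1]*k)
for n,p,z in [('headU',(443,318),.075),('headL',(443,355),.075),('bath nl',(467,384),.082),('bath fl',(476,298),.082),('bath fr',(592,308),.082),('bath nr',(589,392),.082),('dry head',(168,314),.06),('dry tail',(298,308),.06),('petri',(356,335),.018),('bal nr',(153,289),.05)]:
    print(n,onz(t,f(p),z).round(3))
for n,p,q in [('balNR',(150,287),(192,262)),('headU',(443,318),(416,335)),('headL',(443,355),(402,362)),('bathfl',(476,298),(452,334))]:
    print(n,tri((t,f(p)),(s,f(q))))
w=snap('wrist','w0.png'); cv2.imwrite('pics/w0b.png',cv2.resize(w[:,:,::-1],(800,600),interpolation=cv2.INTER_CUBIC))
c=cam('wrist');import pickle;pickle.dump((w,c),open('w0.pkl','wb'))
E
```

```text
headU [ 0.513 -0.086  0.075]
headL [ 0.453 -0.094  0.075]
bath nl [ 0.411 -0.138  0.082]
bath fl [ 0.552 -0.135  0.082]
bath fr [ 0.562 -0.323  0.082]
bath nr [ 0.426 -0.331  0.082]
dry head [0.457 0.362 0.06 ]
dry tail [0.498 0.152 0.06 ]
petri [0.473 0.053 0.018]
bal nr [0.496 0.398 0.05 ]
balNR (array([0.4984958 , 0.41519811, 0.02929755]), [np.float64(5.526910733868526), np.float64(5.5269107338684424)])
headU (array([ 0.51271334, -0.08782397,  0.08108546]), [np.float64(2.05344401206011), np.float64(2.0534440120601607)])
headL (array([ 0.45366624, -0.09577003,  0.07569733]), [np.float64(1.88554231888688), np.float64(1.8855423188869114)])
bathfl (array([ 0.55439661, -0.13648295,  0.072357  ]), [np.float64(0.8059608464747456), np.float64(0.8059608464747653)])
```

View pics/w0b.png

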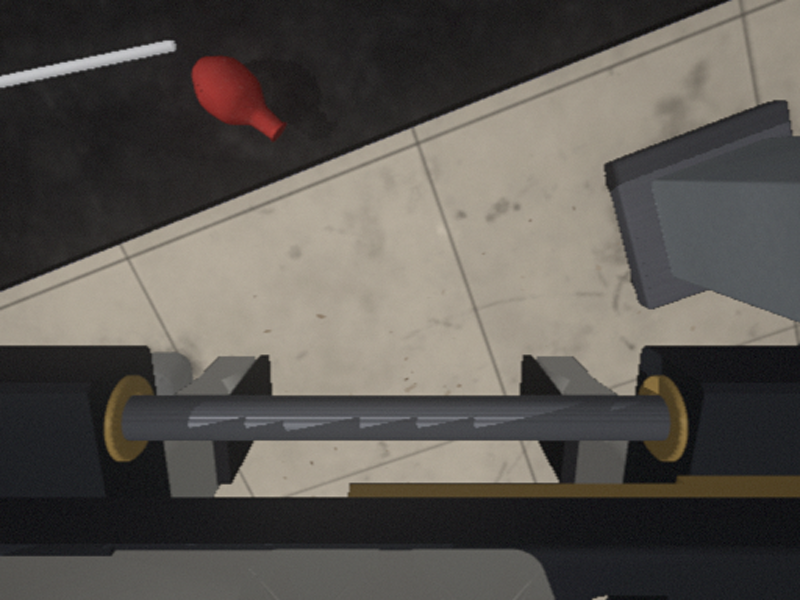

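The wrist camera looks down ahead of tool +x, towards the floor at present, with the fingers along the bottom of the picture. I'll write a move planner and go to a viewing pose over the slots.

```bash
cat >> h.py <<'E'
def pose():
    s=r.get_state(); return np.array(s['tcp_pos']),R.from_euler('xyz',s['eef_rot'],degrees=True)
def rows(p1,R1,n,p0=None,R0=None):
    """n rows from (p0,R0) (default measured) to (p1,R1), straight line and slerp"""
    if p0 is None: p0,R0=pose()
    dp=(np.asarray(p1)-p0)/n; w=(R0.inv()*R1).as_rotvec(degrees=True)/n
    out=[]
    for i in range(n):
        Ri=R0*R.from_rotvec(i*w,degrees=True)
        out.append(np.r_[Ri.inv().apply(dp)/.5,w/60])
    out=np.array(out); print('max shift/row mm %.1f turn deg %.1f'%(np.linalg.norm(dp)*1e3,np.linalg.norm(w)))
    print(out.round(3).tolist())
def tool(yaw,slant=0):
    # tool x along (horizontal yaw, dipping by slant rad), z down
    return R.from_euler('z',yaw,degrees=True)*R.from_euler('y',slant)*R.from_euler('x',180,degrees=True)
E
python3 - <<'E'
from h import *
rows([.50,-.05,.26],tool(-87),15)
E
```

```text
max shift/row mm 48.7 turn deg 4.4
[[0.065, 0.073, -0.003, 0.0, -0.0, 0.074], [0.07, 0.067, -0.003, 0.0, -0.0, 0.074], [0.075, 0.062, -0.003, 0.0, -0.0, 0.074], [0.08, 0.056, -0.003, 0.0, -0.0, 0.074], [0.084, 0.05, -0.003, 0.0, -0.0, 0.074], [0.087, 0.043, -0.003, 0.0, -0.0, 0.074], [0.09, 0.036, -0.003, 0.0, -0.0, 0.074], [0.093, 0.029, -0.003, 0.0, -0.0, 0.074], [0.095, 0.022, -0.003, 0.0, -0.0, 0.074], [0.096, 0.014, -0.003, 0.0, -0.0, 0.074], [0.097, 0.007, -0.003, 0.0, -0.0, 0.074], [0.097, -0.001, -0.003, 0.0, -0.0, 0.074], [0.097, -0.008, -0.003, 0.0, -0.0, 0.074], [0.096, -0.016, -0.003, 0.0, -0.0, 0.074], [0.095, -0.023, -0.003, 0.0, -0.0, 0.074]]
```

```bash
python3 - <<'E'
from h import *
p=np.array([.49,.33,.26]);
rows(p,tool(-79),9)
rows([.50,-.05,.26],tool(-87),9,p,tool(-79))
E
```

```text
max shift/row mm 43.7 turn deg 6.5
[[0.076, 0.043, -0.006, 0.0, -0.0, 0.108], [0.08, 0.034, -0.006, 0.0, -0.0, 0.108], [0.084, 0.025, -0.006, 0.0, -0.0, 0.108], [0.086, 0.015, -0.006, 0.0, -0.0, 0.108], [0.087, 0.005, -0.006, 0.0, -0.0, 0.108], [0.087, -0.005, -0.006, 0.0, -0.0, 0.108], [0.086, -0.014, -0.006, 0.0, -0.0, 0.108], [0.084, -0.024, -0.006, 0.0, -0.0, 0.108], [0.081, -0.033, -0.006, 0.0, -0.0, 0.108]]
max shift/row mm 42.2 turn deg 0.9
[[0.083, 0.014, 0.0, -0.0, -0.0, 0.015], [0.084, 0.013, 0.0, -0.0, -0.0, 0.015], [0.084, 0.011, 0.0, -0.0, -0.0, 0.015], [0.084, 0.01, 0.0, -0.0, -0.0, 0.015], [0.084, 0.009, 0.0, -0.0, -0.0, 0.015], [0.084, 0.007, 0.0, -0.0, -0.0, 0.015], [0.084, 0.006, 0.0, -0.0, -0.0, 0.015], [0.084, 0.005, 0.0, -0.0, -0.0, 0.015], [0.084, 0.004, 0.0, -0.0, -0.0, 0.015]]
```

{"name": "carry_out", "arguments": {
  "targets": [
    [0.076,0.043,-0.006,0,0,0.108],
    [0.08,0.034,-0.006,0,0,0.108],
    [0.084,0.025,-0.006,0,0,0.108],
    [0.086,0.015,-0.006,0,0,0.108],
    [0.087,0.005,-0.006,0,0,0.108]
  ]
}}

```text
time_s: 0.78
tcp_pos: [0.3789, 0.4629, 0.2495]
eef_rot: [180.0, -0.0, -53.3]
contact_force: [0.2, 0.8, 0.2]
gripper_width: 0.0876
gripper_force: 0.0
```

{"name": "carry_out", "arguments": {
  "targets": [
    [0.087,-0.005,-0.006,0,0,0.108],
    [0.086,-0.014,-0.006,0,0,0.108],
    [0.084,-0.024,-0.006,0,0,0.108],
    [0.081,-0.033,-0.006,0,0,0.108],
    [0,0,0,0,0,0]
  ]
}}

```text
time_s: 1.4
tcp_pos: [0.4915, 0.328, 0.2616]
eef_rot: [180.0, -0.0, -79.3]
contact_force: [0.2, 0.0, 0.2]
gripper_width: 0.0877
gripper_force: 0.0
```

```bash
cat >> h.py <<'E'
import pickle
def wshot(n):
    r.get_state(); c=cam('wrist'); w=r.capture('wrist'); pickle.dump((w,c),open(n+'.pkl','wb'))
    cv2.imwrite(f'pics/{n}b.png',cv2.resize(w[:,:,::-1],(800,600),interpolation=cv2.INTER_CUBIC)); return w,c
E
python3 - <<'E'
from h import *
print(r.get_state()['qd'].round(2),pose()[0]); wshot('r1')
E
```

```text
[ 2.53  0.09 -0.15 -0.64  0.32  1.1 ] [0.49152676 0.32804574 0.26156715]
```

View pics/r1b.png

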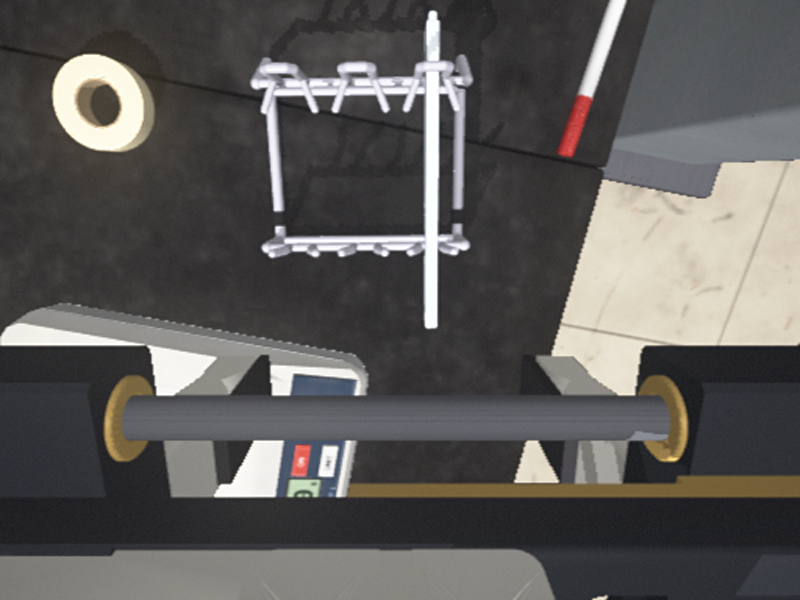

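The wrist view r1 shows all of the rack. The dry coupon runs from (431,325) at the head to (432,15) at the tail. The hoops are at about (283,78), (358,75) and (440,72), and the front rail is near row 244. The balance corner is at (365,360). I'll take a second view with a sideways baseline.

{"name": "carry_out", "arguments": {
  "targets": [
    [0.03,-0.1,0.02,0,0,0],
    [0,-0.06,0.02,0,0,0],
    [0,0,0,0,0,0]
  ]
}}

```text
time_s: 1.82
tcp_pos: [0.572, 0.3311, 0.2391]
eef_rot: [179.8, -0.1, -79.0]
contact_force: [-0.6, -0.4, -0.3]
gripper_width: 0.0876
gripper_force: 0.0
```

```bash
python3 - <<'E'
from h import *
print(r.get_state()['qd'].round(2),pose()[0]); wshot('r2')
E
```

```text
[ 1.21 -2.62 -1.32  0.   -0.51 -0.92] [0.57198541 0.33112232 0.23906491]
```

View pics/r2b.png

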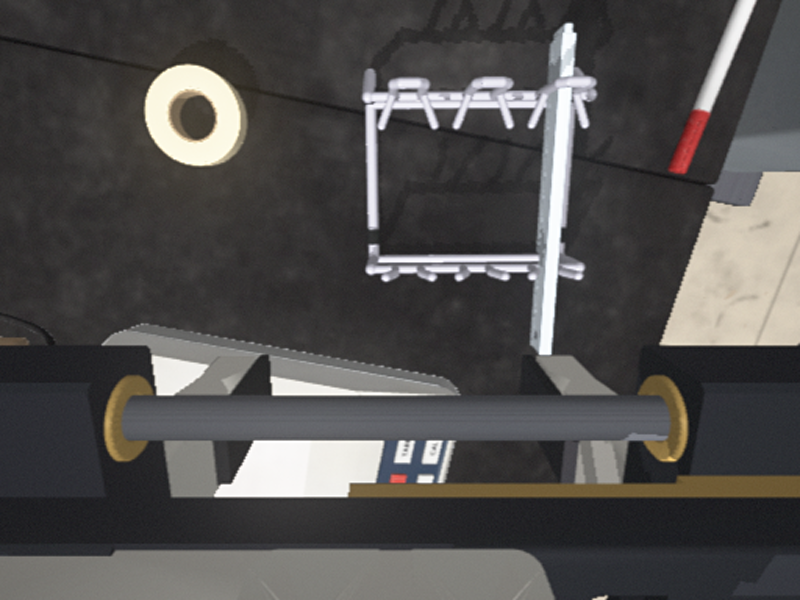

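```bash
python3 - <<'E'
from h import *
for n,rws,lo,hi in(('r1',(20,90,120,180,200),262,292),('r2',(25,90,120,180,215),335,372)):
    w,c=pickle.load(open(n+'.pkl','rb')); g=w.mean(2)
    for y in rws: print(n,y,lo,g[y,lo:hi].astype(int).tolist())
# column profiles head/tail ends & rails
w,c=pickle.load(open('r1.pkl','rb'));g=w.mean(2)
print('r1 head col276',g[200:216,276].astype(int),'tail',g[2:20,276].astype(int))
print('rails col 200 front',g[145:168,198].astype(int),'rear',g[40:66,258].astype(int))
w,c=pickle.load(open('r2.pkl','rb'));g=w.mean(2)
print('r2 head col347',g[215:232,347].astype(int),'tail',g[8:30,364].astype(int))
for n in('r1','r2'):
    w,c=pickle.load(open(n+'.pkl','rb')); x0,y0=((150,25) if n=='r1' else (225,35))
E
python3 - <<'E'
import sys;sys.path.insert(0,'.')
import pickle,cv2,numpy as np
a=pickle.load(open('r1.pkl','rb'))[0][30:170,155:305,::-1];b=pickle.load(open('r2.pkl','rb'))[0][38:188,225:385,::-1]
f=lambda i:cv2.resize(i,(400,int(i.shape[0]*400/i.shape[1])),interpolation=cv2.INTER_CUBIC)
A,B=f(a),f(b);h=max(len(A),len(B));o=np.zeros((h,800,3),np.uint8);o[:len(A),:400]=A;o[:len(B),400:]=B;cv2.imwrite('pics/rc.png',o);print(A.shape,B.shape)
E
```

```text
r1 20 262 [54, 50, 53, 58, 64, 66, 68, 67, 68, 106, 149, 245, 255, 254, 253, 253, 247, 234, 211, 133, 61, 56, 57, 59, 58, 58, 52, 49, 45, 45]
r1 90 262 [62, 61, 61, 60, 58, 63, 61, 58, 59, 112, 183, 253, 255, 254, 254, 254, 254, 255, 221, 84, 51, 57, 56, 54, 54, 52, 52, 58, 107, 152]
r1 120 262 [56, 57, 55, 56, 56, 56, 55, 54, 60, 118, 197, 253, 254, 254, 253, 254, 254, 248, 163, 67, 51, 54, 55, 54, 54, 52, 53, 72, 127, 165]
r1 180 262 [51, 52, 52, 53, 52, 52, 54, 49, 62, 144, 232, 253, 253, 253, 253, 254, 255, 235, 88, 48, 53, 54, 52, 53, 52, 50, 49, 51, 52, 52]
r1 200 262 [54, 55, 53, 54, 54, 53, 51, 51, 57, 140, 247, 254, 253, 253, 253, 254, 255, 229, 81, 45, 52, 53, 53, 50, 52, 49, 47, 54, 59, 55]
r2 25 335 [51, 56, 53, 48, 48, 47, 46, 48, 48, 45, 45, 46, 43, 45, 51, 54, 49, 41, 51, 103, 136, 147, 149, 153, 179, 241, 252, 251, 251, 249, 248, 249, 251, 193, 70, 36, 45]
r2 90 335 [61, 60, 59, 62, 55, 55, 56, 53, 54, 57, 54, 51, 70, 131, 161, 161, 159, 158, 155, 163, 238, 253, 253, 253, 252, 251, 252, 246, 218, 188, 177, 128, 61, 44, 43, 49, 47]
r2 120 335 [52, 51, 48, 51, 48, 49, 4
[... 386 characters left out ...]
1, 250, 250, 250, 252, 254, 214, 80, 49, 54, 54, 49, 50, 48, 45, 48, 48, 45, 48, 49, 51, 49, 49, 49, 49]
r1 head col276 [253 253 252 252 252 253 252 253 254 244 107  55  55  57  59  58] tail [ 55  52  48  48  95 249 255 253 253 252 252 249 253 253 253 253 253 253]
rails col 200 front [ 42  46  43  44  41  53 127 200 245 255 210 159 140 132 139 165 192 189
 101  53  50  52  53] rear [ 65  67  68  67  69  70  71  68  75 168 221 236 236 247 229 186 227 246
 252 243 134  66  64  71  79  91]
r2 head col347 [251 252 252 251 252 251 251 251 251 251 253 254 137 123 131 132 129] tail [ 33  38  36  38  37  40 112 242 251 250 249 249 249 243 249 250 249 249
 249 250 250 250]
(373, 400, 3) (375, 400, 3)
```

View pics/rc.png

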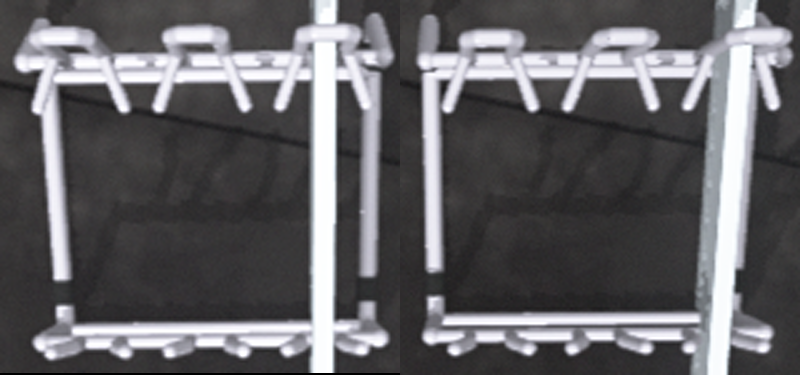

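The crop shows the rack clearly. In native r1 pixels, hoop b's top bar is at about (227,43), its lead-in tips at (215,70) and (247,70), and its guide tips at (222,160) and (244,161). Next I triangulate these.

```bash
cat > rk.py <<'E'
from h import *
c1=pickle.load(open('r1.pkl','rb'))[1];c2=pickle.load(open('r2.pkl','rb'))[1]
T=lambda a,b:tri((c1,a),(c2,b))
P={}
for n,a,b in [('dryH',(279.4,209.7),(352.6,226.6)),('dryT',(281.0,6.3),(369.2,14.14)),
 ('hoopb',(227,42.75),(315.8,52.8)),('leadL',(215,70.5),(292.2,80.4)),('leadR',(246.9,69.75),(326.6,80.4)),
 ('guideL',(222.5,160.5),(295.8,174)),('guideR',(243.9,161.3),(318.2,174.8)),('bal',(365*.64,358*.64),(458*.64,383*.64))]:
    P[n],e=T(a,b); print(n,P[n].round(4),np.round(e,2))
d=P['dryT']-P['dryH']; L=np.linalg.norm(d); print('len',L,'yaw',np.degrees(np.arctan2(d[1],d[0])),'pitch',d[2]/L)
u=np.array([d[0],d[1],0]);u/=np.linalg.norm(u); v=np.array([-u[1],u[0],0])
# own-axis: x=u, y=v (left of u); corner at y=-4
seat_a=P['dryH']+u*.060+v*.004-np.array([0,0,.018]); print('seat_a',seat_a.round(4),'v',v.round(4),'u',u.round(4))
for n in P:
    q=P[n]-seat_a; print(n,(q@u).round(4),(q@v).round(4),P[n][2].round(4))
E
python3 rk.py
```

```text
dryH [0.4527 0.3605 0.0696] [0.12 0.12]
dryT [0.4947 0.1555 0.0701] [0.13 0.13]
hoopb [0.5388 0.2018 0.0935] [0.06 0.06]
leadL [0.5507 0.2244 0.0599] [0.18 0.18]
leadR [0.5174 0.218  0.0627] [0.07 0.07]
guideL [0.5269 0.316  0.0671] [0.68 0.68]
guideR [0.5032 0.3125 0.0665] [0.74 0.74]
bal [0.5004 0.4149 0.0182] [0.46 0.46]
len 0.2092169997449739 yaw -78.42020973228331 pitch 0.0024901769312863833
seat_a [0.4687 0.3025 0.0516] v [0.9796 0.2007 0.    ] u [ 0.2007 -0.9796  0.    ]
dryH -0.06 -0.004 0.0696
dryT 0.1492 -0.004 0.0701
hoopb 0.1127 0.0485 0.0935
leadL 0.093 0.0646 0.0599
leadR 0.0926 0.0307 0.0627
guideL -0.0015 0.0597 0.0671
guideR -0.0028 0.0358 0.0665
bal -0.1037 0.0537 0.0182
```

The measurements agree with the text: bar top at 70 mm, hoop top at 93 mm, place b 48 mm along from place a, rack yaw -78.4°. Next is the bath.

```bash
python3 - <<'E'
from h import *
rows([.47,-.08,.23],tool(-87),9)
rows([.54,-.09,.22],tool(-87),2,np.array([.47,-.08,.23]),tool(-87))
E
```

```text
max shift/row mm 47.1 turn deg 0.9
[[0.085, 0.04, 0.002, 0.0, -0.0, 0.015], [0.086, 0.038, 0.002, 0.0, -0.0, 0.015], [0.087, 0.037, 0.002, 0.0, -0.0, 0.015], [0.087, 0.036, 0.002, 0.0, -0.0, 0.015], [0.088, 0.034, 0.002, 0.0, -0.0, 0.015], [0.088, 0.033, 0.002, 0.0, -0.0, 0.015], [0.089, 0.031, 0.002, 0.0, -0.0, 0.015], [0.089, 0.03, 0.002, 0.0, -0.0, 0.015], [0.09, 0.029, 0.002, 0.0, -0.0, 0.015]]
max shift/row mm 35.7 turn deg 0.0
[[0.014, -0.069, 0.01, 0.0, 0.0, 0.0], [0.014, -0.069, 0.01, 0.0, 0.0, 0.0]]
```

{"name": "carry_out", "arguments": {
  "targets": [
    [0.085,0.04,0.002,0,0,0.015],
    [0.086,0.038,0.002,0,0,0.015],
    [0.087,0.037,0.002,0,0,0.015],
    [0.087,0.036,0.002,0,0,0.015],
    [0.088,0.034,0.002,0,0,0.015]
  ],
  "hand": 0.4
}}

```text
time_s: 2.5
tcp_pos: [0.5135, 0.1016, 0.2373]
eef_rot: [-179.9, 0.0, -83.4]
contact_force: [0.6, 0.0, 0.1]
gripper_width: 0.0432
gripper_force: 0.0
```

{"name": "carry_out", "arguments": {
  "targets": [
    [0.088,0.033,0.002,0,0,0.015],
    [0.089,0.031,0.002,0,0,0.015],
    [0.089,0.03,0.002,0,0,0.015],
    [0.09,0.029,0.002,0,0,0.015],
    [0,0,0,0,0,0]
  ]
}}

```text
time_s: 3.12
tcp_pos: [0.4682, -0.082, 0.2332]
eef_rot: [-179.9, 0.0, -87.2]
contact_force: [-0.0, 0.3, -0.1]
gripper_width: 0.0353
gripper_force: 0.0
```

```bash
python3 - <<'E'
from h import *
print(r.get_state()['qd'].round(2),pose()[0]); wshot('b1')
E
```

```text
[ 2.57  0.75  1.14 -0.13  0.4  -1.97] [ 0.46815148 -0.08202982  0.23316711]
```

{"name": "carry_out", "arguments": {
  "targets": [
    [0.014,-0.069,0.01,0,0,0],
    [0.014,-0.069,0.01,0,0,0],
    [0,0,0,0,0,0],
    [0,0,0,0,0,0]
  ]
}}

```text
time_s: 3.68
tcp_pos: [0.5388, -0.09, 0.2224]
eef_rot: [180.0, 0.0, -87.0]
contact_force: [-0.0, -0.1, -0.5]
gripper_width: 0.0351
gripper_force: 0.0
```

```bash
python3 - <<'E'
from h import *
print(r.get_state()['qd'].round(2),pose()[0]); w2,c2=wshot('b2'); w1,c1=pickle.load(open('b1.pkl','rb'))
f=lambda i:cv2.resize(i[60:330,120:420,::-1],(400,360),interpolation=cv2.INTER_CUBIC)
cv2.imwrite('pics/bc.png',np.hstack([f(w1),f(w2)]))
E
```

```text
[-0.19 -1.09 -0.54  0.02  0.09  0.11] [ 0.53884587 -0.09001251  0.2224298 ]
```

View pics/bc.png

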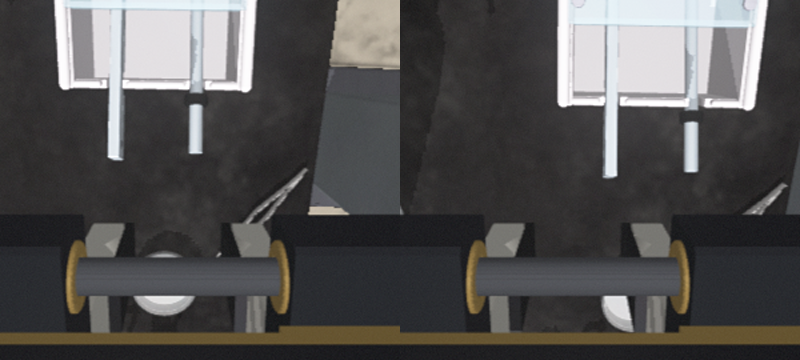

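The flat bar is the left (farther, world +x) one, in slot a. Its head end is at native px (206,178) in b1 and (277,193) in b2. Now I measure its edges.

```bash
python3 - <<'E'
from h import *
for n,x0,rws,hr in(('b1',193,(85,100,115,128,140,150,160,170),(170,184)),('b2',264,(95,110,125,140,150,160,170,185),(185,200))):
    w,c=pickle.load(open(n+'.pkl','rb')); g=w.mean(2)
    for y in rws: print(n,y,x0,g[y,x0:x0+26].astype(int).tolist())
    for x in range(x0+8,x0+19,2): print(' col',x,hr[0],g[hr[0]:hr[1],x].astype(int).tolist())
E
python3 - <<'E'
import sys;sys.path.insert(0,'.')
import pickle,cv2,numpy as np
f=lambda i:cv2.resize(i[:,:,::-1],(400,480),interpolation=cv2.INTER_CUBIC)
a=pickle.load(open('b1.pkl','rb'))[0][80:185,165:252];b=pickle.load(open('b2.pkl','rb'))[0][95:200,240:327]
cv2.imwrite('pics/bd.png',np.hstack([f(a),f(b)]))
E
```

```text
b1 85 193 [225, 224, 225, 224, 223, 224, 224, 224, 224, 219, 227, 232, 231, 232, 233, 233, 234, 205, 146, 126, 144, 203, 226, 225, 226, 225]
b1 100 193 [225, 224, 223, 224, 224, 225, 224, 223, 223, 223, 227, 231, 231, 232, 232, 235, 234, 188, 127, 126, 161, 210, 225, 224, 225, 226]
b1 115 193 [225, 224, 225, 224, 224, 224, 224, 223, 205, 217, 231, 231, 231, 233, 235, 235, 232, 185, 131, 173, 217, 226, 225, 224, 225, 224]
b1 128 193 [51, 52, 55, 55, 56, 58, 55, 55, 94, 203, 233, 231, 231, 233, 235, 238, 218, 154, 126, 94, 58, 56, 56, 59, 59, 57]
b1 140 193 [55, 55, 54, 55, 54, 56, 53, 64, 147, 218, 231, 231, 232, 233, 235, 237, 204, 138, 133, 126, 85, 61, 57, 58, 61, 60]
b1 150 193 [53, 52, 54, 49, 49, 51, 47, 63, 155, 220, 230, 230, 233, 233, 236, 238, 192, 126, 123, 105, 69, 51, 52, 55, 54, 56]
b1 160 193 [52, 54, 53, 53, 57, 52, 48, 74, 195, 234, 232, 233, 232, 232, 236, 234, 183, 119, 121, 98, 64, 55, 57, 54, 56, 59]
b1 170 193 [55, 53, 56, 57, 58, 57, 54, 92, 202, 235, 233, 233, 233, 233, 236, 229, 174, 108, 105, 92, 60, 49, 50, 51, 49, 50]
 col 201 170 [202, 202, 202, 202, 202, 
[... 1290 characters left out ...]
, 120, 201, 234, 234, 234, 233, 234, 238, 241, 185, 75, 55, 57, 55, 55, 55, 55]
b2 185 264 [55, 54, 50, 52, 53, 51, 53, 61, 113, 145, 212, 235, 234, 233, 234, 234, 237, 237, 174, 69, 47, 49, 50, 50, 55, 50]
 col 272 185 [113, 113, 115, 108, 107, 109, 113, 140, 87, 52, 49, 48, 50, 52, 49]
 col 274 185 [212, 213, 214, 214, 216, 215, 184, 195, 126, 62, 48, 49, 51, 51, 53]
 col 276 185 [234, 235, 235, 235, 234, 234, 228, 197, 136, 64, 49, 52, 52, 54, 52]
 col 278 185 [234, 233, 233, 233, 233, 234, 238, 203, 117, 57, 49, 52, 52, 53, 53]
 col 280 185 [237, 236, 236, 237, 236, 238, 243, 172, 83, 48, 48, 53, 52, 53, 52]
 col 282 185 [174, 173, 174, 186, 189, 190, 188, 93, 50, 46, 47, 46, 48, 52, 48]
```

View pics/bd.png

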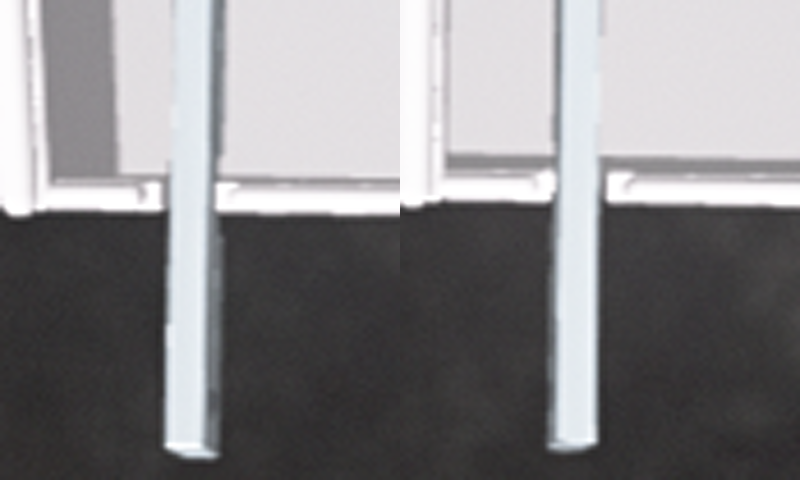

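```bash
cat > bt.py <<'E'
from h import *
c1=pickle.load(open('b1.pkl','rb'))[1];c2=pickle.load(open('b2.pkl','rb'))[1]
L1=[(128,201.45),(140,201.01),(150,200.9),(160,200.58),(170,200.47)]
R1=[(85,210.4),(100,210.07),(115,210.0),(128,209.6),(140,209.3),(150,209.1),(160,209.05),(170,209.0)]
R2=[(140,282.66),(150,282.46),(160,282.42),(170,282.33),(185,282.28)]
L2=[(95,274.87),(110,274.8),(125,274.67),(140,274.17),(150,273.87),(160,273.7),(170,273.8),(185,273.55)]
def plane(c,l):
    l=np.array(l);f=np.polyfit(l[:,0],l[:,1],1); e,a=ray(c,(np.polyval(f,90),90)); _,b=ray(c,(np.polyval(f,190),190)); n=np.cross(a,b); return n/np.linalg.norm(n),e,f
for nm,l1,l2 in(('L',L1,L2),('R',R1,R2)):
    n1,e1,f1=plane(c1,l1);n2,e2,f2=plane(c2,l2)
    d=np.cross(n1,n2);d/=np.linalg.norm(d); d*=np.sign(-d[1])
    for c,n,e,f,row in((c1,n2,e2,f1,177.3),(c2,n1,e1,f2,191.7)):
        eo,dd=ray(c,(np.polyval(f,row),row)); X=eo+dd*(n@(e-eo))/(n@dd); print(nm,'head',X.round(4))
    print(nm,'yaw',np.degrees(np.arctan2(d[1],d[0])).round(2),'slant',np.arcsin(-d[2]).round(3))
# bath: front-wall corners and slot edges at z=.082 from native pixels
q=lambda u,v,x0,y0:(x0+u*87/400,y0+v*105/480)
for c,x0,y0,pts in((c1,165,80,[(162,200),(216,200),(20,212)]),(c2,240,95,[(153,195),(208,195),(25,204)])):
    for u,v in pts: print('wall',onz(c,q(u,v,x0,y0),.082).round(4))
E
python3 bt.py
```

```text
L head [ 0.5181 -0.089   0.0905]
L head [ 0.5181 -0.0889  0.0906]
L yaw -88.22 slant 0.301
R head [ 0.5099 -0.0895  0.091 ]
R head [ 0.5099 -0.0895  0.091 ]
R yaw -87.84 slant 0.315
wall [ 0.5197 -0.139   0.082 ]
wall [ 0.5086 -0.1396  0.082 ]
wall [ 0.5491 -0.1352  0.082 ]
wall [ 0.521  -0.1383  0.082 ]
wall [ 0.51   -0.1388  0.082 ]
wall [ 0.5467 -0.1351  0.082 ]
```

```bash
cat >> h.py <<'E'
EZ=np.array([0,0,1.])
def axes(yaw,s):
    h=np.array([np.cos(np.radians(yaw)),np.sin(np.radians(yaw)),0]); return h*np.cos(s)-EZ*np.sin(s), h*np.sin(s)+EZ*np.cos(s)
E
python3 - <<'E'
from h import *
H=np.array([.514,-.0892,.0907]);yaw=-87.9;s=.29
ux,uz=axes(yaw,s); G=H+.028*ux-.0125*uz; tcp=G-.011*uz; pre=tcp+.07*uz
print('tcp',tcp,'pre',pre)
rows(pre,tool(yaw,s),4); rows(tcp,tool(yaw,s),4,pre,tool(yaw,s))
o=H+.06*ux-.018*uz; print('origin',o)
E
```

```text
tcp [ 0.51473694 -0.10929744  0.06017461] pre [ 0.51547042 -0.12930066  0.12725168]
max shift/row mm 26.4 turn deg 4.2
[[0.019, 0.013, 0.048, 0.001, -0.069, 0.004], [0.022, 0.013, 0.046, 0.001, -0.069, 0.004], [0.026, 0.012, 0.044, 0.001, -0.069, 0.004], [0.029, 0.012, 0.042, 0.001, -0.069, 0.004]]
max shift/row mm 17.5 turn deg 0.0
[[-0.0, 0.0, 0.035, 0.0, 0.0, 0.0], [-0.0, 0.0, 0.035, 0.0, 0.0, 0.0], [-0.0, 0.0, 0.035, 0.0, 0.0, 0.0], [-0.0, 0.0, 0.035, 0.0, 0.0, 0.0]]
origin [ 0.51591821 -0.14151234  0.05629448]
```

{"name": "carry_out", "arguments": {
  "targets": [
    [0.019,0.013,0.048,0.001,-0.069,0.004],
    [0.022,0.013,0.046,0.001,-0.069,0.004],
    [0.026,0.012,0.044,0.001,-0.069,0.004],
    [0.029,0.012,0.042,0.001,-0.069,0.004],
    [0,0,0,0,0,0]
  ],
  "squeeze": 50
}}

```text
time_s: 4.35
tcp_pos: [0.5144, -0.1311, 0.1262]
eef_rot: [179.9, 16.6, -88.2]
contact_force: [0.2, 0.6, 1.0]
gripper_width: 0.0351
gripper_force: 0.0
```

```bash
python3 - <<'E'
from h import *
print(r.get_state()['qd'].round(2)); wshot('g1')
rows([.51474,-.1093,.0602],tool(-87.9,.29),4)
E
```

```text
[ 2.34 -2.04  1.    2.91  0.36 -3.33]
max shift/row mm 17.7 turn deg 0.1
[[-0.001, 0.0, 0.035, -0.0, -0.0, -0.001], [-0.001, -0.0, 0.035, -0.0, -0.0, -0.001], [-0.001, -0.0, 0.035, -0.0, -0.0, -0.001], [-0.001, -0.0, 0.035, -0.0, -0.0, -0.001]]
```

View pics/g1b.png

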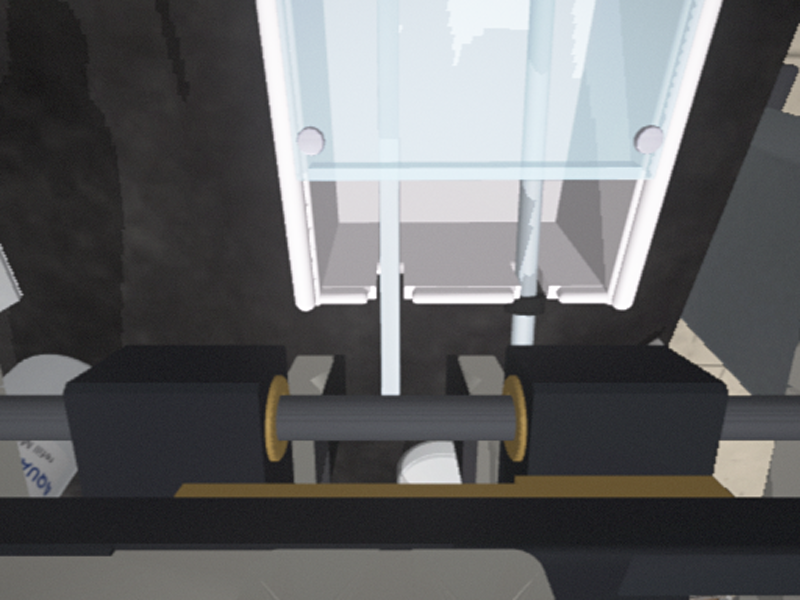

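The bar runs straight up the picture at column 391, with the jaw centre at 395. The jaws straddle it, about 1–1.5 mm off centre. I'll correct that on the way down and grip.

{"name": "carry_out", "arguments": {
  "targets": [
    [-0.001,-0.002,0.035,0,0,0],
    [-0.001,-0.001,0.035,0,0,0],
    [-0.001,0,0.035,0,0,0],
    [-0.001,0,0.035,0,0,0],
    [0,0,0,0,0,0]
  ]
}}

```text
time_s: 5.03
tcp_pos: [0.5159, -0.1077, 0.0593]
eef_rot: [179.9, 16.6, -88.1]
contact_force: [0.5, -1.0, 1.1]
gripper_width: 0.035
gripper_force: 0.0
```

```bash
python3 - <<'E'
from h import *
s=r.get_state();print(s['tcp_pos'],s['eef_rot'],s['qd'].round(1),s['contact_force'])
w,c=wshot('g2'); g=w.mean(2)
for y in (150,170,190): print(y,g[y,235:270].astype(int).tolist())
E
```

```text
[ 0.51586432 -0.1076874   0.05929826] [179.9141424   16.5895963  -88.05933484] [-0.6 -1.3  1.7  0.9 -1.1 -0.1] [ 0.48975416 -1.03241139  1.14620577]
150 [159, 160, 159, 159, 159, 159, 159, 161, 164, 180, 192, 194, 194, 193, 194, 194, 195, 195, 196, 196, 196, 196, 195, 217, 229, 230, 218, 176, 152, 159, 160, 159, 162, 159, 160]
170 [158, 159, 159, 159, 159, 159, 158, 158, 187, 217, 227, 230, 229, 229, 229, 229, 229, 229, 230, 229, 230, 229, 229, 228, 229, 232, 222, 180, 155, 159, 161, 159, 159, 159, 158]
190 [158, 160, 159, 159, 158, 188, 218, 226, 215, 211, 226, 230, 228, 227, 227, 227, 227, 229, 230, 229, 230, 230, 229, 230, 230, 229, 218, 197, 214, 224, 196, 164, 158, 159, 158]
```

View pics/g2b.png

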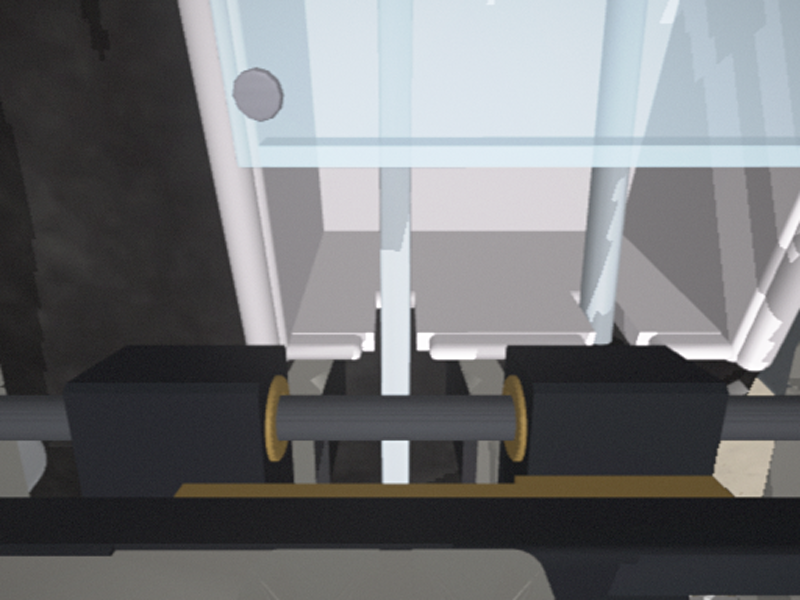

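The bar is now at column 395, centred in both the jaws and the slot (377–415). Closing the jaws.

{"name": "carry_out", "arguments": {
  "targets": [
    [0,0,0,0,0,0],
    [0,0,0,0,0,0],
    [0,0,0,0,0,0],
    [0,0,0,0,0,0]
  ],
  "hand": 0,
  "squeeze": 50
}}

```text
time_s: 5.58
tcp_pos: [0.517, -0.1086, 0.0613]
eef_rot: [-179.9, 16.6, -88.0]
contact_force: [-1.2, -1.3, 2.1]
gripper_width: 0.0076
gripper_force: 50.0
```

```bash
python3 - <<'E'
from h import *
s=r.get_state();print(s['tcp_pos'],s['eef_rot'],s['contact_force'],s['moment'],s['gripper_width'],s['gripper_force'])
E
```

```text
[ 0.5170217 -0.1086347  0.0613225] [-179.86820945   16.55250868  -88.04104553] [-1.22559288 -1.31536337  2.14029366] [-0.85165521  0.09751579  0.05550608] 0.007583682681098466 49.999253153800964
```

{"name": "carry_out", "arguments": {
  "targets": [
    [0,0,-0.008,0,0,0],
    [0,0,-0.008,0,0,0],
    [0,0,-0.004,0,0,0],
    [0,0,0,0,0,0]
  ]
}}

```text
time_s: 6.08
tcp_pos: [0.5171, -0.1113, 0.0708]
eef_rot: [-179.9, 16.6, -88.0]
contact_force: [0.5, 0.9, -1.7]
gripper_width: 0.0078
gripper_force: 50.0
```

```bash
python3 - <<'E'
from h import *
s=r.get_state();print(s['tcp_pos'],s['eef_rot'],s['contact_force'],s['moment'],s['qd'].round(1))
w,c=wshot('g3')
for i in range(4):
    r.capture('wrist'); s=r.get_state();print(s['tcp_pos'],s['eef_rot'],s['contact_force'])
E
```

```text
[ 0.5171175  -0.11133243  0.07080447] [-179.8721535    16.55921858  -88.04135371] [ 0.53454589  0.93077259 -1.68621369] [-0.95492259 -0.11777274 -0.00827712] [ 0.1  0.2 -0.1 -0.2  0.1  0. ]
[ 0.51689831 -0.1112564   0.07053003] [-179.90548641   16.56500629  -88.04870193] [-0.11101287 -0.17042159 -1.56240449]
[ 0.51690122 -0.11123503  0.07049746] [-179.90966834   16.56587448  -88.04791944] [-0.97380508 -0.62110835 -0.76445252]
[ 0.51690346 -0.11124628  0.07048001] [-179.91062356   16.56544576  -88.04750568] [-0.16223205 -0.72131585 -2.10989387]
[ 0.51692544 -0.11125987  0.07048967] [-179.90925155   16.56252125  -88.04500583] [ 0.65020745  0.31511154 -1.58999141]
```

View pics/g3b.png

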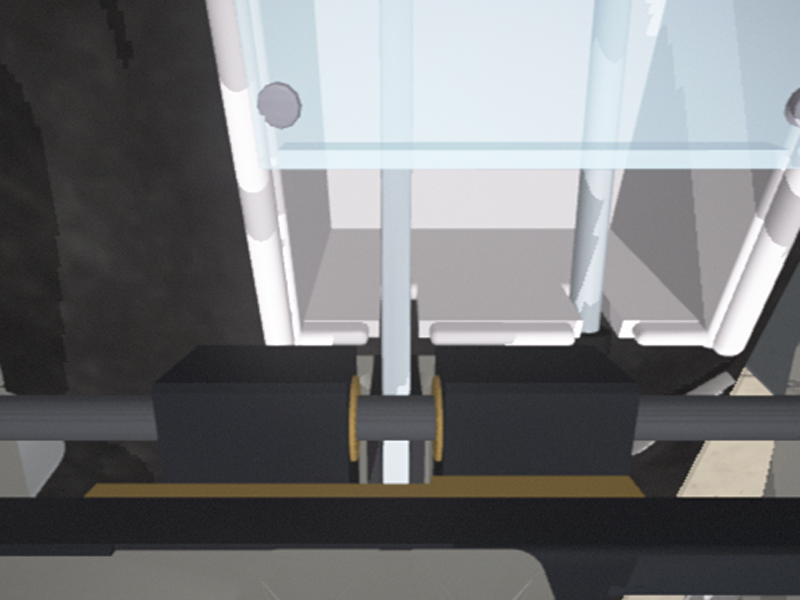

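The bar is lifted. It sits at columns 384–411 in the slot (about 380–418), roughly 1 mm towards +x of centre, so I shift by 1 mm and draw it out along its own slant. That was my 11th picture viewed, one over the limit of 10, so from here I use only numeric image analysis.

{"name": "carry_out", "arguments": {
  "targets": [
    [0,0.002,0,0,0,0],
    [-0.02,0,0,0,0,0],
    [-0.03,0,0,0,0,0],
    [-0.03,0,0,0,0,0],
    [0,0,0,0,0,0]
  ]
}}

```text
time_s: 6.95
tcp_pos: [0.5149, -0.0715, 0.0828]
eef_rot: [-179.8, 16.6, -87.9]
contact_force: [-0.9, 0.0, -2.2]
gripper_width: 0.0075
gripper_force: 50.0
```

```bash
python3 - <<'E'
from h import *
s=r.get_state();print(s['tcp_pos'],s['eef_rot'],s['contact_force'],s['moment'],s['gripper_width'])
w,c=wshot('g4'); g=w.mean(2)
for y in range(120,230,8): print(y,g[y,225:290].astype(int).tolist())
E
```

```text
[ 0.51494293 -0.07151182  0.08280655] [-179.81752698   16.56562403  -87.91152067] [-0.8561132   0.02823674 -2.22802703] [-0.91326251 -0.04584946 -0.01732386] 0.007546625125772706
120 [241, 241, 240, 239, 234, 230, 217, 197, 223, 237, 237, 237, 237, 238, 231, 172, 86, 62, 94, 172, 215, 222, 220, 221, 220, 222, 222, 223, 222, 223, 224, 222, 222, 223, 221, 221, 220, 217, 157, 76, 62, 79, 165, 228, 238, 236, 237, 236, 236, 229, 191, 183, 209, 223, 233, 238, 239, 240, 238, 240, 239, 239, 239, 240, 240]
128 [59, 60, 61, 62, 62, 64, 64, 62, 63, 66, 63, 64, 65, 67, 66, 66, 67, 65, 96, 166, 216, 222, 222, 221, 221, 222, 223, 222, 222, 223, 221, 222, 222, 222, 221, 222, 219, 211, 153, 76, 69, 69, 69, 67, 70, 68, 68, 68, 68, 68, 66, 69, 68, 68, 66, 61, 64, 61, 60, 61, 60, 61, 60, 60, 61]
136 [63, 65, 64, 61, 65, 61, 64, 63, 63, 63, 64, 65, 63, 65, 63, 64, 62, 61, 88, 166, 214, 221, 221, 221, 220, 221, 223, 221, 223, 222, 223, 222, 221, 222, 223, 221, 220, 209, 150, 72, 63, 65, 66, 66, 64, 67, 66, 64, 64, 65, 66, 65, 64, 64, 66, 64, 62, 62, 63, 64, 61, 62, 63, 61, 61]
144 [61, 62, 63, 62, 64, 61
[... 2400 characters left out ...]
221, 222, 225, 220, 158, 70, 49, 54, 55, 53, 53, 52, 54, 55, 56, 54, 55, 55, 56, 56, 56, 55, 55, 55, 55, 55, 56, 56, 54, 54, 53, 54]
216 [60, 61, 56, 57, 56, 56, 58, 59, 57, 56, 56, 56, 57, 55, 55, 56, 54, 55, 67, 150, 203, 217, 218, 219, 217, 217, 218, 218, 220, 222, 221, 221, 222, 221, 223, 226, 223, 164, 73, 50, 55, 57, 57, 56, 56, 56, 59, 56, 60, 54, 57, 58, 58, 59, 58, 59, 59, 59, 58, 56, 58, 60, 58, 60, 59]
224 [41, 38, 42, 53, 60, 56, 55, 58, 55, 56, 54, 54, 56, 55, 52, 53, 57, 52, 65, 147, 200, 216, 219, 217, 216, 217, 219, 219, 219, 221, 220, 221, 223, 222, 223, 226, 223, 162, 71, 54, 57, 58, 57, 57, 56, 58, 56, 58, 57, 60, 59, 58, 59, 49, 40, 43, 41, 43, 44, 41, 42, 41, 41, 38, 40]
```

The slot gaps are even on both sides (about 3.3 and 3.7 px), so I carry on drawing.

{"name": "carry_out", "arguments": {
  "targets": [
    [-0.04,0,0,0,0,0],
    [-0.05,0,0,0,0,0],
    [-0.05,0,0,0,0,0],
    [0,0,0,0,0,0]
  ]
}}

```text
time_s: 7.5
tcp_pos: [0.5126, -0.0049, 0.1026]
eef_rot: [-179.8, 16.6, -87.9]
contact_force: [0.7, -0.4, -0.8]
gripper_width: 0.0075
gripper_force: 50.0
```

```bash
python3 - <<'E'
from h import *
s=r.get_state();print(s['tcp_pos'],s['eef_rot'],s['contact_force'],s['moment'],s['gripper_width'])
w,c=wshot('g5'); g=w.mean(2)
for y in range(40,90,4): print(y,g[y,225:290].astype(int).tolist())
E
```

```text
[ 0.5126322  -0.00488788  0.10256616] [-179.81984895   16.56793381  -87.91394991] [ 0.70644862 -0.39818819 -0.75337452] [-0.9363939  -0.06152381 -0.00536898] 0.0075066150897971085
40 [62, 62, 63, 64, 66, 64, 65, 66, 65, 67, 63, 66, 65, 66, 64, 65, 63, 79, 170, 224, 235, 237, 238, 238, 238, 239, 239, 239, 238, 238, 238, 238, 236, 235, 235, 237, 237, 233, 203, 130, 72, 69, 69, 67, 68, 67, 67, 68, 68, 67, 68, 66, 66, 67, 66, 64, 64, 62, 62, 63, 64, 61, 64, 65, 63]
44 [64, 63, 64, 62, 64, 66, 69, 68, 67, 65, 67, 69, 68, 67, 69, 71, 67, 79, 168, 222, 234, 237, 238, 238, 239, 239, 239, 239, 239, 239, 237, 237, 237, 235, 236, 235, 237, 233, 204, 129, 74, 68, 70, 70, 68, 68, 69, 69, 67, 68, 66, 68, 67, 67, 63, 66, 65, 63, 63, 64, 62, 61, 63, 61, 60]
48 [66, 63, 63, 64, 64, 65, 66, 69, 68, 68, 70, 71, 70, 70, 70, 70, 69, 81, 169, 222, 234, 237, 238, 238, 239, 239, 239, 240, 239, 239, 238, 237, 236, 236, 236, 236, 237, 233, 202, 125, 72, 70, 71, 70, 70, 68, 70, 70, 71, 73, 71, 69, 69, 69, 67, 67, 62, 65, 63, 63, 63, 60, 63, 60, 62]
52 [69, 69, 66, 68, 64, 65, 67, 70, 68, 71, 68, 70, 69, 69, 71
[... 2090 characters left out ...]
, 237, 237, 238, 234, 180, 96, 69, 69, 68, 67, 67, 69, 68, 67, 64, 66, 65, 62, 66, 63, 65, 66, 65, 63, 65, 64, 62, 61, 63, 62, 63]
84 [76, 73, 74, 71, 75, 72, 73, 69, 69, 69, 69, 71, 72, 69, 71, 71, 68, 73, 130, 206, 235, 238, 239, 238, 238, 239, 239, 239, 239, 239, 238, 238, 237, 238, 237, 237, 238, 233, 179, 93, 68, 68, 67, 67, 69, 66, 65, 66, 64, 64, 66, 63, 64, 66, 65, 65, 64, 64, 62, 65, 62, 62, 64, 62, 64]
88 [72, 69, 68, 68, 69, 67, 69, 68, 69, 67, 66, 65, 66, 66, 68, 67, 67, 69, 130, 204, 234, 239, 238, 237, 239, 238, 239, 239, 239, 239, 238, 239, 238, 239, 237, 238, 238, 234, 173, 85, 66, 66, 66, 68, 67, 66, 67, 67, 65, 65, 65, 65, 67, 65, 62, 64, 63, 65, 63, 65, 65, 63, 63, 63, 62]
```

```bash
cat > plan.py <<'E'
from h import *
S=np.array([.5157,.3121,.0520]); YW=-78.4
def tcp_for(orig_u,orig_z,s,v=0,yaw=YW,bx=.033,bz=.005):
    h=axes(yaw,0)[0]; l=np.array([-h[1],h[0],0]); ux,uz=axes(yaw,s)
    o=S+h*orig_u+l*v; o[2]=orig_z; return o-bx*ux-bz*uz
def tail_pose(tu,tz,s,**k):
    "pose with tail lower corner at u=tu, z=tz"
    return tcp_for(tu-.150*np.cos(s)+.007*np.sin(s), tz+.150*np.sin(s)+.007*np.cos(s), s,**k)
E
python3 - <<'E'
from plan import *
p,R0=pose()
a=p+R0.apply([-.06,0,0]); b=a+np.array([0,0,.07]); 
q=tail_pose(.080,.060,.2); q2=q+np.array([0,0,.07]); print(a,b,q2,q)
rows(a,R0,3,p,R0); rows(b,R0,2,a,R0); rows(q2,tool(YW,.2),9,b,R0); rows(q,tool(YW,.2),3,q2,tool(YW,.2))
E
```

```text
[0.51041681 0.05189344 0.11930372] [0.51041681 0.05189344 0.18930372] [0.49580237 0.40903372 0.16831662] [0.49580237 0.40903372 0.09831662]
max shift/row mm 20.0 turn deg 0.0
[[-0.04, 0.0, -0.0, 0.0, 0.0, 0.0], [-0.04, 0.0, -0.0, 0.0, 0.0, 0.0], [-0.04, 0.0, -0.0, 0.0, 0.0, 0.0]]
max shift/row mm 35.0 turn deg 0.0
[[-0.02, -0.0, -0.067, 0.0, 0.0, 0.0], [-0.02, -0.0, -0.067, 0.0, 0.0, 0.0]]
max shift/row mm 39.8 turn deg 1.2
[[-0.075, 0.0, 0.027, -0.005, 0.009, -0.017], [-0.075, -0.001, 0.026, -0.005, 0.009, -0.017], [-0.075, -0.002, 0.026, -0.005, 0.009, -0.017], [-0.075, -0.004, 0.025, -0.005, 0.009, -0.017], [-0.076, -0.005, 0.024, -0.005, 0.009, -0.017], [-0.076, -0.007, 0.023, -0.005, 0.009, -0.017], [-0.076, -0.008, 0.023, -0.005, 0.009, -0.017], [-0.076, -0.01, 0.022, -0.005, 0.009, -0.017], [-0.076, -0.011, 0.021, -0.005, 0.009, -0.017]]
max shift/row mm 23.3 turn deg 0.0
[[0.009, -0.0, 0.046, 0.0, 0.0, 0.0], [0.009, -0.0, 0.046, 0.0, 0.0, 0.0], [0.009, -0.0, 0.046, 0.0, 0.0, 0.0]]
```

{"name": "carry_out", "arguments": {
  "targets": [
    [-0.04,0,0,0,0,0],
    [-0.04,0,0,0,0,0],
    [-0.04,0,0,0,0,0],
    [-0.02,0,-0.067,0,0,0],
    [-0.02,0,-0.067,0,0,0]
  ]
}}

```text
time_s: 8.18
tcp_pos: [0.51, 0.0509, 0.1891]
eef_rot: [-180.0, 16.5, -88.1]
contact_force: [0.6, 0.9, -0.5]
gripper_width: 0.0076
gripper_force: 50.0
```

{"name": "carry_out", "arguments": {
  "targets": [
    [-0.075,0,0.027,-0.005,0.009,-0.017],
    [-0.075,-0.001,0.026,-0.005,0.009,-0.017],
    [-0.075,-0.002,0.026,-0.005,0.009,-0.017],
    [-0.075,-0.004,0.025,-0.005,0.009,-0.017],
    [-0.076,-0.005,0.024,-0.005,0.009,-0.017]
  ]
}}

```text
time_s: 8.8
tcp_pos: [0.5025, 0.2502, 0.177]
eef_rot: [180.0, 13.8, -82.8]
contact_force: [0.3, -0.9, -1.0]
gripper_width: 0.008
gripper_force: 50.0
```

{"name": "carry_out", "arguments": {
  "targets": [
    [-0.076,-0.007,0.023,-0.005,0.009,-0.017],
    [-0.076,-0.008,0.023,-0.005,0.009,-0.017],
    [-0.076,-0.01,0.022,-0.005,0.009,-0.017],
    [-0.076,-0.011,0.021,-0.005,0.009,-0.017],
    [0,0,0,0,0,0]
  ]
}}

```text
time_s: 9.43
tcp_pos: [0.4958, 0.4104, 0.1669]
eef_rot: [179.6, 11.6, -78.5]
contact_force: [-0.9, -0.9, -0.8]
gripper_width: 0.0077
gripper_force: 50.0
```

```bash
python3 - <<'E'
from plan import *
r.capture('wrist')
s=r.get_state();print(s['tcp_pos'],s['eef_rot'],s['contact_force'],s['gripper_width'],s['qd'].round(1))
w,c=wshot('i1'); g=w.mean(2)
# predicted: bar tail top corners, hoop b, lead tips, guide tips in this picture
p,Rt=pose(); ux,uy,uz=Rt.apply([1,0,0]),-Rt.apply([0,1,0]),-Rt.apply([0,0,1])
o=p+.033*ux+.005*uz
for x in(0,.05,.10,.14,.15): print('bar top',x,[proj(c,o+x*ux+.018*uz+y*uy).round(1) for y in(-.004,.004)])
h=axes(YW,0)[0];l=np.array([-h[1],h[0],0])
F=lambda u,v,z:S*[1,1,0]+h*u+l*v+EZ*z
for n,q in(('hoop top',(.115,0,.093)),('leadL',(.0945,.016,.061)),('leadR',(.0945,-.016,.061)),('gL',(0,.013,.08)),('gR',(0,-.013,.08)),('rail+',(0,.02,.052)),('rail-',(0,-.02,.052))): print(n,proj(c,F(*q)).round(1))
for y in(20,40,80,120,160,200):
    d=(g[y,235:275]>185).nonzero()[0]; print(y,d[0]+235 if len(d) else None,d[-1]+235 if len(d) else None)
for x in(248,252,256): print('col',x,[int(v) for v in g[0:60:2,x]])
E
```

```text
[0.49571552 0.40910055 0.16706113] [179.62722622  11.6244469  -78.52973125] [-0.22425913  0.29186334 -1.30651329] 0.007418210474744129 [-1.3 -1.4 -1.1 -0.1 -0.2  0.3]
bar top 0 [array([259.6, 200.1]), array([240.8, 200.1])]
bar top 0.05 [array([260.4,  74.5]), array([239.5,  74.5])]
bar top 0.1 [array([261.3, -81.9]), array([237.9, -81.9])]
bar top 0.14 [array([ 262.3, -237.8]), array([ 236.3, -237.9])]
bar top 0.15 [array([ 262.5, -282.3]), array([ 235.8, -282.3])]
hoop top [ 247.9 -260.6]
leadL [ 219.7 -152.6]
leadR [ 277.7 -152.5]
gL [229.2  39.2]
gR [270.2  39.2]
rail+ [221.8  39.3]
rail- [277.7  39.2]
20 245 262
40 241 274
80 245 262
120 245 262
160 245 261
200 235 261
col 248 [200, 200, 202, 200, 202, 202, 201, 202, 202, 203, 202, 202, 204, 201, 203, 203, 205, 202, 203, 204, 204, 204, 204, 204, 204, 203, 203, 204, 205, 205]
col 252 [203, 203, 202, 202, 200, 203, 203, 202, 203, 204, 203, 204, 204, 203, 203, 205, 204, 203, 205, 204, 206, 205, 205, 206, 205, 206, 206, 207, 206, 206]
col 256 [199, 197, 198, 197, 201, 199, 199, 200, 199, 199, 200, 201, 200, 202, 200, 202, 201, 200, 201, 200, 200, 201, 201, 202, 203, 201, 203, 204, 203, 205]
```

```bash
python3 - <<'E'
from plan import *
w,c=pickle.load(open('i1.pkl','rb')); g=w.mean(2)
def segs(a,t,x0):
    m=np.r_[0,(a>t).astype(int),0]; d=np.diff(m); return [(int(x0+i),int(x0+j-1)) for i,j in zip((d==1).nonzero()[0],(d==-1).nonzero()[0])]
for y in range(14,74,3): print(y,segs(g[y,150:350],110,150))
E
```

```text
14 [(243, 264), (311, 312), (317, 329)]
17 [(243, 264), (311, 313), (317, 329)]
20 [(243, 264), (317, 329)]
23 [(243, 264), (312, 313), (316, 328)]
26 [(156, 165), (243, 263), (316, 328), (334, 342)]
29 [(157, 165), (243, 263), (316, 328), (334, 341)]
32 [(157, 166), (243, 263), (315, 328), (333, 341)]
35 [(158, 166), (243, 263), (312, 313), (315, 327), (333, 340)]
38 [(150, 327), (330, 349)]
41 [(150, 169), (173, 327), (329, 349)]
44 [(150, 169), (171, 327), (329, 331), (344, 349)]
47 [(152, 152), (243, 263), (311, 326), (347, 349)]
50 [(243, 263), (310, 326)]
53 [(243, 263), (309, 326)]
56 [(243, 263), (308, 325)]
59 [(243, 263), (308, 325)]
62 [(243, 263), (308, 325)]
65 [(243, 263), (308, 324)]
68 [(243, 263), (307, 324)]
71 [(243, 263), (307, 324)]
```

```bash
python3 - <<'E'
from plan import *
w,c=pickle.load(open('i1.pkl','rb'))
h=axes(YW,0)[0];l=np.array([-h[1],h[0],0])
F=lambda u,v,z:S*[1,1,0]+h*u+l*v+EZ*z
for u in(-.03,0,.005,.01): print(u,'dry top R/L',proj(c,F(u,-.052,.07)).round(1),proj(c,F(u,-.044,.07)).round(1),'rail', proj(c,F(u,0,.052)).round(1))
p,_=pose();print(p)
q=tail_pose(.080,.060,.2,v=.0022);rows(q,tool(YW,.2),3)
E
```

```text
-0.03 dry top R/L [323.5  86.6] [312.2  86.6] rail [250.   83.6]
0 dry top R/L [328.   39.1] [316.   39.1] rail [249.8  39.3]
0.005 dry top R/L [328.8  30.6] [316.7  30.6] rail [249.7  31.4]
0.01 dry top R/L [329.7  21.8] [317.4  21.9] rail [249.7  23.3]
[0.49582782 0.40826189 0.16739654]
max shift/row mm 23.0 turn deg 0.1
[[0.009, -0.002, 0.045, 0.002, 0.001, -0.001], [0.009, -0.002, 0.045, 0.002, 0.001, -0.001], [0.009, -0.002, 0.045, 0.002, 0.001, -0.001]]
```

{"name": "carry_out", "arguments": {
  "targets": [
    [0.009,-0.002,0.045,0.002,0.001,-0.001],
    [0.009,-0.002,0.045,0.002,0.001,-0.001],
    [0.009,-0.002,0.045,0.002,0.001,-0.001],
    [0,0,0,0,0,0]
  ]
}}

```text
time_s: 10.02
tcp_pos: [0.498, 0.4075, 0.0978]
eef_rot: [179.9, 11.4, -78.5]
contact_force: [0.4, -0.1, -1.4]
gripper_width: 0.0077
gripper_force: 50.0
```

```bash
cat >> plan.py <<'E'
def segs(a,t,x0):
    m=np.r_[0,(a>t).astype(int),0]; d=np.diff(m); return [(int(x0+i),int(x0+j-1)) for i,j in zip((d==1).nonzero()[0],(d==-1).nonzero()[0])]
def look(n,ys,lo=190,hi=320,t=110):
    s=r.get_state();print(s['tcp_pos'].round(4),s['eef_rot'].round(2),s['contact_force'].round(1),s['moment'].round(2),s['gripper_width'],'t',s['time_s'])
    w,c=wshot(n); g=w.mean(2)
    for y in ys: print(y,segs(g[y,lo:hi],t,lo))
    return w,c
E
python3 - <<'E'
from plan import *
w,c=look('i2',range(0,60,4))
h=axes(YW,0)[0];l=np.array([-h[1],h[0],0])
F=lambda u,v,z:S*[1,1,0]+h*u+l*v+EZ*z
for n,q in(('gL',(0,.013,.08)),('gR',(0,-.013,.08)),('rail',(0,0,.052)),('seatL',(0,.009,.055)),('dryR',(0,-.052,.07))): print(n,proj(c,F(*q)).round(1))
E
```

```text
[0.498  0.4075 0.0978] [179.92  11.39 -78.53] [ 0.4 -0.1 -1.4] [-0.6  -0.18 -0.  ] 0.00769032621657022 t 10.025
0 [(243, 264)]
4 [(243, 264)]
8 [(243, 264)]
12 [(243, 264)]
16 [(243, 264)]
20 [(243, 264)]
24 [(243, 264)]
28 [(243, 263)]
32 [(243, 263)]
36 [(243, 263)]
40 [(212, 212), (218, 228), (243, 264), (277, 288)]
44 [(190, 319)]
48 [(190, 266), (268, 278), (280, 319)]
52 [(190, 268), (283, 319)]
56 [(243, 263)]
gL [224.1  44.2]
gR [283.4  44. ]
rail [253.5  43.7]
seatL [235.9  43.8]
dryR [364.9  43.6]
```

Guide tips at columns 223 and 282.5 give a midpoint of 252.8, and the bar is at 253.4, so it is centred. Planning the insertion while levelling.

```bash
python3 - <<'E'
from plan import *
k=dict(v=.0023)
a=(tail_pose(.105,.056,.16,**k),tool(YW,.16)); b=(tail_pose(.130,.056,.09,**k),tool(YW,.09)); c=(tail_pose(.150,.055,.02,**k),tool(YW,.02))
rows(*a,3); rows(*b,3,*a); rows(*c,3,*b); print(a[0],b[0],c[0])
E
```

```text
max shift/row mm 8.5 turn deg 0.8
[[0.016, 0.0, 0.005, -0.0, 0.013, -0.0], [0.016, 0.0, 0.005, -0.0, 0.013, -0.0], [0.016, 0.0, 0.005, -0.0, 0.013, -0.0]]
max shift/row mm 8.8 turn deg 1.3
[[0.017, 0.0, 0.006, 0.0, 0.022, 0.0], [0.017, 0.0, 0.006, 0.0, 0.022, 0.0], [0.016, 0.0, 0.007, 0.0, 0.022, 0.0]]
max shift/row mm 7.9 turn deg 1.3
[[0.014, 0.0, 0.008, 0.0, 0.022, -0.0], [0.013, 0.0, 0.008, 0.0, 0.022, -0.0], [0.013, 0.0, 0.009, 0.0, 0.022, -0.0]]
[0.50280302 0.38636755 0.08712969] [0.50748097 0.36357836 0.07443968] [0.51133285 0.34481343 0.06065936]
```

{"name": "carry_out", "arguments": {
  "targets": [
    [0.016,0,0.005,0,0.013,0],
    [0.016,0,0.005,0,0.013,0],
    [0.016,0,0.005,0,0.013,0],
    [0,0,0,0,0,0]
  ]
}}

```text
time_s: 10.58
tcp_pos: [0.5028, 0.3876, 0.0875]
eef_rot: [-179.9, 9.1, -78.4]
contact_force: [-0.3, 0.3, -1.6]
gripper_width: 0.0076
gripper_force: 50.0
```

```bash
python3 - <<'E'
from plan import *
w,c=look('i3',range(0,60,6))
# check tail & hoop in the fixed cameras
p,Rt=pose(); ux,uy,uz=Rt.apply([1,0,0]),-Rt.apply([0,1,0]),-Rt.apply([0,0,1]); o=p+.033*ux+.005*uz
h=axes(YW,0)[0];l=np.array([-h[1],h[0],0])
for n in('scene','top'):
    im=r.capture(n); cc=cam(n); cv2.imwrite(f'pics/{n}3.png',im[:,:,::-1])
    print(n,'tail top pred',proj(cc,o+.15*ux+.018*uz).round(1),'head',proj(cc,o-.06*ux+.018*uz).round(1),'hoop top pred',proj(cc,S*[1,1,0]+h*.115+l*.0023+EZ*.093).round(1))
k=dict(v=.0023); b=(tail_pose(.130,.056,.09,**k),tool(YW,.09)); rows(*b,3)
E
```

```text
[0.5028 0.3876 0.0875] [-179.91    9.14  -78.41] [-0.3  0.3 -1.6] [-0.43 -0.06  0.03] 0.007645583634516133 t 10.575
0 [(243, 264)]
6 [(243, 264)]
12 [(243, 264)]
18 [(243, 264)]
24 [(243, 264)]
30 [(243, 264)]
36 [(243, 264)]
42 [(243, 264)]
48 [(243, 264)]
54 [(243, 264)]
scene tail top pred [183.2 170.3] head [119.6 146.6] hoop top pred [185.  167.9]
top tail top pred [171.1 176.3] head [ 85.2 177.9] hoop top pred [173.3 175.2]
max shift/row mm 9.5 turn deg 1.3
[[0.018, 0.0, 0.006, -0.001, 0.022, 0.0], [0.018, 0.0, 0.007, -0.001, 0.022, 0.0], [0.018, 0.0, 0.007, -0.001, 0.022, 0.0]]
```

```bash
python3 - <<'E'
from plan import *
p,Rt=pose(); ux,uy,uz=Rt.apply([1,0,0]),-Rt.apply([0,1,0]),-Rt.apply([0,0,1]); o=p+.033*ux+.005*uz
for n in('scene','top'):
    g=cv2.imread(f'pics/{n}3.png').mean(2); cc=cam(n)
    for x in(-.058,-.01,.03,.06,.09,.13,.145):
        a=proj(cc,o+x*ux+.018*uz);b=proj(cc,o+x*ux-.007*uz); X=int(round(a[0])); y0=int(min(a[1],b[1]))-7
        print(n,x,'top',a.round(1),'bot',b.round(1),'col',X,'y0',y0,g[y0:y0+26,X].astype(int).tolist())
g=cv2.imread('pics/top3.png').mean(2); print('head', g[178,75:100].astype(int).tolist(),'tail',g[176,155:185].astype(int).tolist())
E
```

```text
scene -0.058 top [120.1 146.7] bot [120.8 152.8] col 120 y0 139 [41, 39, 39, 37, 36, 42, 53, 55, 55, 55, 53, 52, 55, 53, 44, 30, 22, 89, 157, 175, 170, 183, 188, 173, 194, 199]
scene -0.01 top [134.4 152.1] bot [134.9 158.1] col 134 y0 145 [25, 20, 14, 15, 67, 104, 174, 229, 210, 182, 192, 192, 178, 166, 146, 119, 112, 116, 117, 108, 72, 39, 40, 37, 36, 33]
scene 0.03 top [146.5 156.5] bot [146.8 162.5] col 146 y0 149 [153, 119, 109, 116, 113, 113, 109, 180, 230, 209, 185, 191, 191, 193, 157, 76, 36, 37, 35, 33, 123, 159, 141, 141, 134, 105]
scene 0.06 top [155.5 159.9] bot [155.7 165.9] col 156 y0 152 [43, 42, 40, 48, 127, 129, 54, 102, 191, 222, 206, 190, 190, 205, 210, 164, 74, 28, 33, 35, 39, 36, 32, 27, 33, 132]
scene 0.09 top [164.7 163.3] bot [164.8 169.3] col 165 y0 156 [141, 130, 149, 160, 165, 164, 152, 188, 231, 220, 193, 189, 211, 213, 199, 142, 13, 25, 28, 30, 32, 33, 28, 38, 171, 229]
scene 0.13 top [177.  167.9] bot [176.9 173.8] col 177 y0 160 [42, 41, 36, 37, 36, 33, 24, 139, 246, 252, 225, 183, 186, 202, 206, 156, 65, 90, 144, 173, 189, 176, 166, 167, 164, 153]
scen
[... 963 characters left out ...]
1, 98, 153, 180, 180, 164, 147, 117, 74, 48, 45, 46, 46, 46, 44, 45, 45, 45, 46, 46, 47]
top 0.13 top [163.  176.4] bot [163.1 178.7] col 163 y0 169 [56, 54, 54, 56, 54, 76, 150, 205, 220, 212, 177, 139, 102, 65, 46, 44, 46, 46, 44, 46, 49, 48, 48, 47, 44, 61]
top 0.145 top [169.  176.3] bot [169.  178.6] col 169 y0 169 [74, 55, 62, 103, 142, 145, 140, 178, 203, 195, 161, 118, 77, 66, 126, 169, 164, 120, 65, 33, 49, 102, 139, 132, 92, 80]
head [114, 82, 49, 41, 42, 41, 40, 41, 40, 42, 42, 39, 38, 40, 40, 40, 38, 38, 38, 37, 40, 43, 45, 51, 61] tail [156, 156, 161, 172, 183, 191, 201, 205, 205, 204, 204, 204, 206, 201, 178, 149, 144, 170, 180, 155, 128, 145, 174, 169, 127, 75, 58, 64, 70, 68]
```

Both fixed views agree with the predicted bar pose to about 1 px, with no slip. Going through the hoop.

{"name": "carry_out", "arguments": {
  "targets": [
    [0.018,0,0.006,0,0.022,0],
    [0.018,0,0.007,0,0.022,0],
    [0.018,0,0.007,0,0.022,0],
    [0,0,0,0,0,0]
  ]
}}

```text
time_s: 11.22
tcp_pos: [0.5077, 0.3626, 0.0733]
eef_rot: [-180.0, 5.1, -78.4]
contact_force: [-0.3, 1.0, -0.8]
gripper_width: 0.0074
gripper_force: 50.0
```

```bash
python3 - <<'E'
from plan import *
w,c=look('i4',range(60,130,7))
k=dict(v=.0023); b=(tail_pose(.150,.0555,.02,**k),tool(YW,.02)); rows(*b,3)
E
```

```text
[0.5077 0.3626 0.0733] [-179.96    5.14  -78.4 ] [-0.3  1.  -0.8] [-0.13 -0.06  0.05] 0.00744310142904925 t 11.225
60 [(243, 263)]
67 [(243, 263)]
74 [(243, 263)]
81 [(243, 263)]
88 [(243, 263)]
95 [(243, 263)]
102 [(243, 263)]
109 [(244, 263)]
116 [(244, 263)]
123 [(244, 263)]
max shift/row mm 7.5 turn deg 1.3
[[0.013, 0.0, 0.007, -0.0, 0.022, -0.0], [0.013, 0.0, 0.008, -0.0, 0.022, -0.0], [0.013, 0.0, 0.008, -0.0, 0.022, -0.0]]
```

{"name": "carry_out", "arguments": {
  "targets": [
    [0.013,0,0.007,0,0.022,0],
    [0.013,0,0.008,0,0.022,0],
    [0.013,0,0.008,0,0.022,0],
    [0,0,0,0,0,0]
  ]
}}

```text
time_s: 11.78
tcp_pos: [0.5115, 0.3445, 0.0606]
eef_rot: [-180.0, 1.2, -78.4]
contact_force: [-0.2, -0.1, -1.7]
gripper_width: 0.0074
gripper_force: 50.0
```

```bash
python3 - <<'E'
from plan import *
w,c=look('i5',range(30,120,6))
h=axes(YW,0)[0];l=np.array([-h[1],h[0],0])
F=lambda u,v,z:S*[1,1,0]+h*u+l*v+EZ*z
for n,q in(('gL',(0,.013,.08)),('gR',(0,-.013,.08)),('seatL',(0,.009,.055)),('seatR',(0,-.009,.055)),('lead',(.0945,.016,.061))): print(n,proj(c,F(*q)).round(1))
for z,s in((.050,.01),(.045,0)):
    b=(tail_pose(.150,z,s,v=.0023),tool(YW,s)); print(b[0])
rows(*b,4)
E
```

```text
[0.5115 0.3445 0.0606] [-179.95    1.19  -78.4 ] [-0.2 -0.1 -1.7] [ 0.09 -0.02  0.02] 0.007372216883573734 t 11.775
30 [(243, 264)]
36 [(243, 264)]
42 [(243, 264)]
48 [(243, 264)]
54 [(243, 264)]
60 [(243, 263)]
66 [(243, 263)]
72 [(243, 263)]
78 [(243, 263)]
84 [(243, 263)]
90 [(243, 263)]
96 [(243, 263)]
102 [(243, 263)]
108 [(244, 263)]
114 [(244, 263)]
gL [225.7 201.3]
gR [285.2 201.3]
seatL [237.6 186.8]
seatR [272.5 186.8]
lead [216.5 -32.2]
[0.51132331 0.34485991 0.05382987]
[0.51131745 0.34488846 0.047     ]
max shift/row mm 3.5 turn deg 0.3
[[0.0, 0.0, 0.007, -0.0, 0.005, 0.0], [0.0, 0.0, 0.007, -0.0, 0.005, 0.0], [0.0, 0.0, 0.007, -0.0, 0.005, 0.0], [-0.0, 0.0, 0.007, -0.0, 0.005, 0.0]]
```

{"name": "carry_out", "arguments": {
  "targets": [
    [0,0,0.007,0,0.005,0],
    [0,0,0.007,0,0.005,0],
    [0,0,0,0,0,0]
  ]
}}

```text
time_s: 12.2
tcp_pos: [0.5116, 0.345, 0.0539]
eef_rot: [-179.9, 0.6, -78.4]
contact_force: [-0.6, -0.1, -1.5]
gripper_width: 0.0075
gripper_force: 50.0
```

```bash
python3 - <<'E'
from plan import *
w,c=look('i6',range(172,214,4))
b=(tail_pose(.150,.045,0,v=.0023),tool(YW,0)); rows(*b,2)
E
```

```text
[0.5116 0.345  0.0539] [-179.92    0.64  -78.41] [-0.6 -0.1 -1.5] [ 0.13 -0.04  0.01] 0.007539176179810523 t 12.2
172 [(190, 319)]
176 [(190, 319)]
180 [(244, 262)]
184 [(190, 319)]
188 [(190, 319)]
192 [(190, 319)]
196 [(223, 242), (244, 262), (268, 286)]
200 [(215, 241), (244, 262), (269, 294)]
204 [(213, 236), (244, 262), (274, 297)]
208 [(213, 229), (244, 262), (281, 297)]
212 [(217, 221), (244, 262), (288, 293)]
max shift/row mm 3.6 turn deg 0.3
[[0.0, 0.0, 0.007, -0.001, 0.005, -0.0], [0.0, 0.0, 0.007, -0.001, 0.005, -0.0]]
```

The guides are visible on both sides of the bar (inner edges 242 and 268, bar centre 253). I nudge +0.75 mm and lower to the seat.

{"name": "carry_out", "arguments": {
  "targets": [
    [0,0.0015,0,0,0,0],
    [0,0,0.005,0,0.005,0],
    [0,0,0.005,0,0.005,0],
    [0,0,0,0,0,0]
  ]
}}

```text
time_s: 12.75
tcp_pos: [0.5112, 0.3451, 0.0493]
eef_rot: [-179.9, 0.0, -78.4]
contact_force: [-0.6, 0.3, 1.6]
gripper_width: 0.0077
gripper_force: 50.0
```

```bash
python3 - <<'E'
from plan import *
w,c=look('i7',range(188,216,4))
E
```

```text
[0.5112 0.3451 0.0493] [-1.7989e+02  4.0000e-02 -7.8380e+01] [-0.6  0.3  1.6] [-0.12  0.01  0.03] 0.007669091269816336 t 12.75
188 [(190, 319)]
192 [(190, 319)]
196 [(190, 319)]
200 [(216, 240), (244, 262), (268, 291)]
204 [(211, 237), (244, 262), (270, 296)]
208 [(210, 231), (244, 262), (277, 297)]
212 [(212, 223), (244, 262), (284, 296)]
```

{"name": "carry_out", "arguments": {
  "targets": [
    [0,0,0.002,0,0,0],
    [0,0,0.002,0,0,0],
    [0,0,0,0,0,0]
  ]
}}

```text
time_s: 13.18
tcp_pos: [0.5114, 0.3453, 0.0478]
eef_rot: [-179.8, 0.1, -78.4]
contact_force: [-1.8, 1.0, 4.9]
gripper_width: 0.0075
gripper_force: 50.0
```

{"name": "carry_out", "arguments": {
  "targets": [
    [0,0,0.002,0,0,0],
    [0,0,0.002,0,0,0],
    [0,0,0,0,0,0]
  ]
}}

```text
time_s: 13.55
tcp_pos: [0.5116, 0.3454, 0.0472]
eef_rot: [-179.8, 0.1, -78.4]
contact_force: [-3.6, -1.6, 15.3]
gripper_width: 0.0075
gripper_force: 50.0
```

```bash
python3 - <<'E'
from plan import *
w,c=look('i8',range(188,216,4))
im=r.capture('scene'); cv2.imwrite('pics/scene8.png',im[:,:,::-1])
p,Rt=pose(); g=im.mean(2); cc=cam('scene'); h=axes(YW,0)[0]; l=np.array([-h[1],h[0],0])
# hung bar b predicted vs dry bar a observed: same x, top/bottom edges
for v in(.0023,-.048):
  for x in(.03,.08,.14):
    a=proj(cc,S*[1,1,0]+h*x+l*v+EZ*.070); X=int(round(a[0])); y0=int(a[1])-5; print(v,x,a.round(1),X,y0,g[y0:y0+18,X].astype(int).tolist())
E
```

```text
[0.5116 0.3454 0.0472] [-1.798e+02  1.000e-01 -7.838e+01] [-3.6 -1.6 15.3] [-0.91  1.39 -0.16] 0.00753203414133885 t 13.55
188 [(190, 319)]
192 [(190, 319)]
196 [(190, 319)]
200 [(219, 241), (244, 263), (269, 290)]
204 [(212, 239), (244, 263), (270, 297)]
208 [(211, 233), (244, 263), (277, 299)]
212 [(212, 226), (244, 262), (284, 299)]
0.0023 0.03 [160.4 167.4] 160 162 [120, 76, 29, 20, 118, 194, 199, 189, 193, 190, 194, 208, 198, 148, 80, 21, 85, 188]
0.0023 0.08 [175.3 171.1] 175 166 [22, 156, 223, 183, 169, 224, 212, 190, 191, 214, 217, 183, 108, 23, 101, 143, 160, 196]
0.0023 0.14 [193.6 175.7] 194 170 [203, 132, 185, 221, 158, 240, 253, 209, 175, 183, 205, 211, 176, 104, 45, 40, 42, 46]
-0.048 0.03 [152.  178.1] 152 173 [83, 31, 28, 100, 191, 217, 202, 193, 193, 196, 204, 177, 143, 99, 32, 20, 22, 25]
-0.048 0.08 [167.2 182. ] 167 177 [24, 29, 23, 108, 199, 223, 206, 192, 193, 197, 203, 148, 30, 23, 28, 27, 29, 31]
-0.048 0.14 [186.  186.8] 186 181 [151, 150, 136, 76, 180, 229, 215, 200, 186, 189, 189, 215, 199, 117, 59, 30, 34, 37]
```

The force rises stiffly to 15 N at z 0.047, so the bar is seated at front and rear. I relax the press, open part-way and check before retreating.

{"name": "carry_out", "arguments": {
  "targets": [
    [0,0,-0.003,0,0,0],
    [0,0,0,0,0,0]
  ]
}}

```text
time_s: 13.9
tcp_pos: [0.5114, 0.3454, 0.0475]
eef_rot: [-179.8, 0.1, -78.4]
contact_force: [-1.2, 1.4, 7.7]
gripper_width: 0.0078
gripper_force: 50.0
```

{"name": "carry_out", "arguments": {
  "targets": [
    [0,0,0,0,0,0],
    [0,0,0,0,0,0],
    [0,0,0,0,0,0],
    [0,0,0,0,0,0]
  ],
  "hand": 0.3
}}

```text
time_s: 14.4
tcp_pos: [0.511, 0.3449, 0.0466]
eef_rot: [-179.9, 0.1, -78.4]
contact_force: [-0.2, -1.6, 0.1]
gripper_width: 0.0264
gripper_force: 0.0
```

```bash
python3 - <<'E'
from plan import *
w,c=look('i9',range(120,216,8))
E
```

```text
[0.511  0.3449 0.0466] [-1.7991e+02  5.0000e-02 -7.8420e+01] [-0.2 -1.6  0.1] [ 0.05 -0.08  0.03] 0.026395787688394158 t 14.4
120 [(242, 262)]
128 [(242, 262)]
136 [(243, 262)]
144 [(243, 262)]
152 [(243, 262)]
160 [(243, 262)]
168 [(243, 262)]
176 [(190, 319)]
184 [(243, 262)]
192 [(190, 319)]
200 [(220, 240), (243, 261), (267, 286)]
208 [(209, 234), (243, 261), (273, 298)]
```

{"name": "carry_out", "arguments": {
  "targets": [
    [0,0,-0.03,0,0,0],
    [0,0,-0.05,0,0,0],
    [0,0,-0.08,0,0,0],
    [0,0,-0.09,0,0,0],
    [0,0,-0.09,0,0,0]
  ]
}}

```text
time_s: 15.08
tcp_pos: [0.5108, 0.3446, 0.2196]
eef_rot: [-179.8, 0.1, -78.4]
contact_force: [0.8, 0.5, -0.3]
gripper_width: 0.0265
gripper_force: 0.0
```

{"name": "carry_out", "arguments": {
  "targets": [
    [0,0,-0.08,0,0,0],
    [0,-0.08,0,0,0,0],
    [0,0,0,0,0,0],
    [0,0,0,0,0,0]
  ]
}}

```text
time_s: 15.58
tcp_pos: [0.5497, 0.3524, 0.2572]
eef_rot: [-179.9, 0.1, -78.4]
contact_force: [-0.0, -0.9, 0.4]
gripper_width: 0.0263
gripper_force: 0.0
```

```bash
python3 - <<'E'
from plan import *
w,c=look('k1',[]); g=w.mean(2)
h=axes(YW,0)[0];l=np.array([-h[1],h[0],0])
F=lambda u,v,z:S*[1,1,0]+h*u+l*v+EZ*z
for v in(0,-.048):
  for u in(-.058,-.03,.03,.06,.09,.13,.145):
    q=proj(c,F(u,v,.070)); y=int(round(q[1])); X=int(q[0])
    if 0<=y<384: print('v',v,'u',u,q.round(1),segs(g[y,X-22:X+23],185,X-22), segs(g[y,X-22:X+23],110,X-22))
  for u in(-.06,.15):
    q=proj(c,F(u,v,.070)); y=int(round(q[1])); X=int(round(q[0]))
    if 0<y<376: y0=max(y-8,0); print('end',v,u,q.round(1),y0,g[y0:y0+17,X].astype(int).tolist())
E
```

```text
[0.5497 0.3524 0.2572] [-1.7991e+02  6.0000e-02 -7.8430e+01] [-0.  -0.9  0.4] [ 0.07  0.06 -0.05] 0.026279233203812865 t 15.575
v 0 u -0.058 [288.6 199.1] [(284, 291)] [(284, 291)]
v 0 u -0.03 [289.3 174.8] [(285, 292)] [(283, 292)]
v 0 u 0.03 [291. 119.] [(286, 293)] [(285, 294)]
v 0 u 0.06 [291.9  89.1] [(287, 295)] [(285, 295)]
v 0 u 0.09 [292.8  57.6] [(288, 296)] [(275, 275), (286, 296)]
v 0 u 0.13 [294.1  13.2] [(290, 296)] [(287, 297)]
end 0 -0.06 [288.5 200.8] 193 [250, 250, 250, 250, 251, 251, 251, 254, 230, 99, 47, 51, 52, 49, 46, 48, 49]
v -0.048 u -0.058 [331. 199.] [(327, 333)] [(326, 334)]
v -0.048 u -0.03 [332.6 174.7] [(329, 335)] [(324, 336)]
v -0.048 u 0.03 [336.4 118.9] [(332, 339), (344, 344)] [(327, 346)]
v -0.048 u 0.06 [338.4  89. ] [(334, 341), (346, 346)] [(329, 348)]
v -0.048 u 0.09 [340.5  57.6] [(336, 344)] [(331, 351), (354, 355)]
v -0.048 u 0.13 [343.5  13.1] [(339, 346)] [(334, 347)]
end -0.048 -0.06 [330.9 200.7] 193 [248, 249, 249, 249, 249, 249, 251, 254, 122, 51, 52, 55, 52, 49, 49, 50, 49]
```

Bar b lies parallel to the dry coupon, with matching head row (201.6 against 200.9), width and columns. It is level, seated, and nothing is touching it. Handing in.

```bash
python3 -c "
from plant import r
print(r.close_job())"
```

```text
the job is handed in; nothing more can be done
None
```

The flat coupon now hangs level in rack place b, with its tail through the hoop and its notch down over the front rail; the job was handed in at about 15.6 s (verdict not shown), and I viewed 11 pictures, one over the limit of 10.

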